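Load the bench shaker with the full sample boxes

TASK

Set the aluminium cradle squarely down on the shaker's two pegs, fully home; then lift the look-alike sample boxes to feel which are full, stand every full one in the cradle in one tight row, pushed up against the cradle's end stop with no gaps, and stand every empty one upright in the shallow steel return tray. Only when all boxes are sorted, push the shaker's start lever all the way over; leave the mortar and the tube rack where they are.

Things in the scene. Friction and masses are not known exactly. Their poses are not given: they have to be found in the camera images.
- shaker: The bench shaker, fixed: a low white block with a dark steel top, 150 (x) x 400 (y) x 50 (z) mm, origin at the centre of its underside. Two tapered steel pegs (15 mm thick at the foot, 8 mm at the tip, 16 mm tall) stand on its top at y = -135 and +55 mm of its frame, x = 0; the start lever stands on its top at y = +150 mm.
- seat (a point): The point on the shaker's top (50 mm above the bench) midway between the two pegs; axes as the shaker's, the pegs at y = -95 and +95 mm. A seated cradle has its origin here.
- cradle: Loose aluminium cradle, 66 (x) x 260 (y) mm, 0.45 kg, origin at the centre of its underside. Floor 20 mm thick, with 18 mm through holes at y = -95 and +95 mm that go over the pegs, either way round. Lips along both long sides, 54 mm apart inside, tops 32 mm above the underside. End stop across its +y end; -y end open. Grip it across its 66 mm width at the middle, from above.
- cradle_floor: The cradle's floor plate, fixed part of the cradle, 66 x 260 x 20 mm, on which the boxes stand; same origin and axes as the cradle.
- stop (a point): On the cradle: foot of the end stop's inner face, at y = +118 mm and 20 mm above the underside (floor level). The end stop is 12 mm thick and its top is 62 mm above the underside.
- start (a joint): Start lever of the shaker (black): 0 = off, leaning to the shaker's -x; 1.0 rad = fully on, leaning to +x. It stays where it is left.
- start_tip (a point): Tip of the start lever, a bar about 70 mm long that swings about a level axis along the shaker's y.
- tray: Shallow open steel return tray, fixed, 110 (x) x 210 (y) x 18 (z) mm outside, walls and floor 4 mm thick, origin at the centre of its underside; takes two boxes one behind the other along y.
- box_1: One of up to five sealed sample boxes that look exactly alike: white plastic, grey seam line and lid inset. 46 (x) x 70 (y) x 52 (z) mm; origin at the centre of its underside. Full ones weigh 0.6 to 0.75 kg, empty ones 0.18 to 0.22 kg; only the weight tells them apart, name and place tell nothing. Starts upright on the bench. Absent in some runs.
- box_2: One of up to five sealed sample boxes that look exactly alike: white plastic, grey seam line and lid inset. 46 (x) x 70 (y) x 52 (z) mm; origin at the centre of its underside. Full ones weigh 0.6 to 0.75 kg, empty ones 0.18 to 0.22 kg; only the weight tells them apart, name and place tell nothing. Starts upright on the bench. Absent in some runs.
- box_3: One of up to five sealed sample boxes that look exactly alike: white plastic, grey seam line and lid inset. 46 (x) x 70 (y) x 52 (z) mm; origin at the centre of its underside. Full ones weigh 0.6 to 0.75 kg, empty ones 0.18 to 0.22 kg; only the weight tells them apart, name and place tell nothing. Starts upright on the bench. Absent in some runs.
- box_4: One of up to five sealed sample boxes that look exactly alike: white plastic, grey seam line and lid inset. 46 (x) x 70 (y) x 52 (z) mm; origin at the centre of its underside. Full ones weigh 0.6 to 0.75 kg, empty ones 0.18 to 0.22 kg; only the weight tells them apart, name and place tell nothing. Starts upright on the bench. Absent in some runs.
- box_5: One of up to five sealed sample boxes that look exactly alike: white plastic, grey seam line and lid inset. 46 (x) x 70 (y) x 52 (z) mm; origin at the centre of its underside. Full ones weigh 0.6 to 0.75 kg, empty ones 0.18 to 0.22 kg; only the weight tells them apart, name and place tell nothing. Starts upright on the bench. Absent in some runs.
- mortar: White ceramic mortar bowl, 96 mm across, 60 mm high, loose, to the right of the boxes; origin at the centre of its underside. Bystander.
- rack: Blue tube rack block, 100 x 220 x 45 mm, loose, at the right; origin at the centre of its underside. Bystander.

How it is judged:
On the way, in this order (a step that is already met when the one before it is completed fails the run):
1. the cradle is seated on the shaker's two pegs, fully down, while it is still empty (horizontal distance between cradle and seat below 0.004 m and z of cradle in the frame of seat between -0.003 and 0.003 m and angle between the y axis of cradle and the y axis of seat, either way round below 0.05 rad and angle between cradle's own z axis and vertical below 0.04 rad and horizontal distance between each of box_1, box_2, box_3, box_4, box_5 and cradle above 0.1 m), for 0.2 s.
2. every full box (over 4 N) stands in the cradle in one closed row against the end stop, every empty box (under 4 N) in the return tray, the lever still off (horizontal distance between cradle and seat below 0.004 m and z of cradle in the frame of seat between -0.003 and 0.003 m and angle between the y axis of cradle and the y axis of seat, either way round below 0.05 rad and angle between cradle's own z axis and vertical below 0.04 rad and ((x of box_1 in the frame of cradle between -0.007 and 0.007 m and z of box_1 in the frame of cradle between 0.016 and 0.024 m and angle between the y axis of box_1 and the y axis of cradle, either way round below 0.12 rad and angle between box_1's own z axis and vertical below 0.08 rad and contact force between box_1 and cradle_floor above 4 N and (y of box_1 in the frame of cradle above 0.079 m or y of box_1 in the frame of cradle between 0.008 and 0.025 m or y of box_1 in the frame of cradle between -0.0625 and -0.045 m) and (y of box_1 in the frame of cradle above 0.079 m or distance between box_1 and box_2 below 0.0735 m or distance between box_1 and box_3 below 0.0735 m or distance between box_1 and box_4 below 0.0735 m or distance between box_1 and box_5 below 0.0735 m)) or (x of box_1 in the frame of tray between -0.045 and 0.045 m and y of box_1 in the frame of tray between -0.095 and 0.095 m and z of box_1 in the frame of tray below 0.012 m and angle between box_1's own z axis and vertical below 0.15 rad and contact force between box_1 and tray below 4 N)) and ((x of box_2 in the frame of cradle between -0.007 and 0.007 m and z of box_2 in the frame of cradle between 0.016 and 0.024 m and angle between the y axis of box_2 and the y axis of cradle, either way round below 0.12 rad and angle between box_2's own z axis and vertical below 0.08 rad and contact force between box_2 and cradle_floor above 4 N and (y of box_2 in the frame of cradle above 0.079 m or y of box_2 in the frame of cradle between 0.008 and 0.025 m or y of box_2 in the frame of cradle between -0.0625 and -0.045 m) and (y of box_2 in the frame of cradle above 0.079 m or distance between box_2 and box_1 below 0.0735 m or distance between box_2 and box_3 below 0.0735 m or distance between box_2 and box_4 below 0.0735 m or distance between box_2 and box_5 below 0.0735 m)) or (x of box_2 in the frame of tray between -0.045 and 0.045 m and y of box_2 in the frame of tray between -0.095 and 0.095 m and z of box_2 in the frame of tray below 0.012 m and angle between box_2's own z axis and vertical below 0.15 rad and contact force between box_2 and tray below 4 N)) and ((x of box_3 in the frame of cradle between -0.007 and 0.007 m and z of box_3 in the frame of cradle between 0.016 and 0.024 m and angle between the y axis of box_3 and the y axis of cradle, either way round below 0.12 rad and angle between box_3's own z axis and vertical below 0.08 rad and contact force between box_3 and cradle_floor above 4 N and (y of box_3 in the frame of cradle above 0.079 m or y of box_3 in the frame of cradle between 0.008 and 0.025 m or y of box_3 in the frame of cradle between -0.0625 and -0.045 m) and (y of box_3 in the frame of cradle above 0.079 m or distance between box_3 and box_1 below 0.0735 m or distance between box_3 and box_2 below 0.0735 m or distance between box_3 and box_4 below 0.0735 m or distance between box_3 and box_5 below 0.0735 m)) or (x of box_3 in the frame of tray between -0.045 and 0.045 m and y of box_3 in the frame of tray between -0.095 and 0.095 m and z of box_3 in the frame of tray below 0.012 m and angle between box_3's own z axis and vertical below 0.15 rad and contact force between box_3 and tray below 4 N)) and ((x of box_4 in the frame of cradle between -0.007 and 0.007 m and z of box_4 in the frame of cradle between 0.016 and 0.024 m and angle between the y axis of box_4 and the y axis of cradle, either way round below 0.12 rad and angle between box_4's own z axis and vertical below 0.08 rad and contact force between box_4 and cradle_floor above 4 N and (y of box_4 in the frame of cradle above 0.079 m or y of box_4 in the frame of cradle between 0.008 and 0.025 m or y of box_4 in the frame of cradle between -0.0625 and -0.045 m) and (y of box_4 in the frame of cradle above 0.079 m or distance between box_4 and box_1 below 0.0735 m or distance between box_4 and box_2 below 0.0735 m or distance between box_4 and box_3 below 0.0735 m or distance between box_4 and box_5 below 0.0735 m)) or (x of box_4 in the frame of tray between -0.045 and 0.045 m and y of box_4 in the frame of tray between -0.095 and 0.095 m and z of box_4 in the frame of tray below 0.012 m and angle between box_4's own z axis and vertical below 0.15 rad and contact force between box_4 and tray below 4 N)) and ((x of box_5 in the frame of cradle between -0.007 and 0.007 m and z of box_5 in the frame of cradle between 0.016 and 0.024 m and angle between the y axis of box_5 and the y axis of cradle, either way round below 0.12 rad and angle between box_5's own z axis and vertical below 0.08 rad and contact force between box_5 and cradle_floor above 4 N and (y of box_5 in the frame of cradle above 0.079 m or y of box_5 in the frame of cradle between 0.008 and 0.025 m or y of box_5 in the frame of cradle between -0.0625 and -0.045 m) and (y of box_5 in the frame of cradle above 0.079 m or distance between box_5 and box_1 below 0.0735 m or distance between box_5 and box_2 below 0.0735 m or distance between box_5 and box_3 below 0.0735 m or distance between box_5 and box_4 below 0.0735 m)) or (x of box_5 in the frame of tray between -0.045 and 0.045 m and y of box_5 in the frame of tray between -0.095 and 0.095 m and z of box_5 in the frame of tray below 0.012 m and angle between box_5's own z axis and vertical below 0.15 rad and contact force between box_5 and tray below 4 N)) and ((x of box_1 in the frame of cradle between -0.007 and 0.007 m and y of box_1 in the frame of cradle between 0.079 and 0.09 m) or (x of box_2 in the frame of cradle between -0.007 and 0.007 m and y of box_2 in the frame of cradle between 0.079 and 0.09 m) or (x of box_3 in the frame of cradle between -0.007 and 0.007 m and y of box_3 in the frame of cradle between 0.079 and 0.09 m) or (x of box_4 in the frame of cradle between -0.007 and 0.007 m and y of box_4 in the frame of cradle between 0.079 and 0.09 m) or (x of box_5 in the frame of cradle between -0.007 and 0.007 m and y of box_5 in the frame of cradle between 0.079 and 0.09 m)) and value of joint start below 0.3 rad), for 0.2 s.
3. the start lever is pushed over (value of joint start above 0.85 rad), for 0.2 s.
At the end, for the whole second after the job is handed in: Cradle on both pegs (4 mm, 3 deg, fully down); full boxes between its lips, the first within 4 mm of the end stop, gaps at most 3.5 mm each and about 5 mm in all; empty boxes upright inside the return tray; start lever above 0.85 rad; all at rest (horizontal distance between cradle and seat below 0.004 m and z of cradle in the frame of seat between -0.003 and 0.003 m and angle between the y axis of cradle and the y axis of seat, either way round below 0.05 rad and angle between cradle's own z axis and vertical below 0.04 rad and ((x of box_1 in the frame of cradle between -0.007 and 0.007 m and z of box_1 in the frame of cradle between 0.016 and 0.024 m and angle between the y axis of box_1 and the y axis of cradle, either way round below 0.12 rad and angle between box_1's own z axis and vertical below 0.08 rad and contact force between box_1 and cradle_floor above 4 N and (y of box_1 in the frame of cradle above 0.079 m or y of box_1 in the frame of cradle between 0.008 and 0.025 m or y of box_1 in the frame of cradle between -0.0625 and -0.045 m) and (y of box_1 in the frame of cradle above 0.079 m or distance between box_1 and box_2 below 0.0735 m or distance between box_1 and box_3 below 0.0735 m or distance between box_1 and box_4 below 0.0735 m or distance between box_1 and box_5 below 0.0735 m)) or (x of box_1 in the frame of tray between -0.045 and 0.045 m and y of box_1 in the frame of tray between -0.095 and 0.095 m and z of box_1 in the frame of tray below 0.012 m and angle between box_1's own z axis and vertical below 0.15 rad and contact force between box_1 and tray below 4 N)) and ((x of box_2 in the frame of cradle between -0.007 and 0.007 m and z of box_2 in the frame of cradle between 0.016 and 0.024 m and angle between the y axis of box_2 and the y axis of cradle, either way round below 0.12 rad and angle between box_2's own z axis and vertical below 0.08 rad and contact force between box_2 and cradle_floor above 4 N and (y of box_2 in the frame of cradle above 0.079 m or y of box_2 in the frame of cradle between 0.008 and 0.025 m or y of box_2 in the frame of cradle between -0.0625 and -0.045 m) and (y of box_2 in the frame of cradle above 0.079 m or distance between box_2 and box_1 below 0.0735 m or distance between box_2 and box_3 below 0.0735 m or distance between box_2 and box_4 below 0.0735 m or distance between box_2 and box_5 below 0.0735 m)) or (x of box_2 in the frame of tray between -0.045 and 0.045 m and y of box_2 in the frame of tray between -0.095 and 0.095 m and z of box_2 in the frame of tray below 0.012 m and angle between box_2's own z axis and vertical below 0.15 rad and contact force between box_2 and tray below 4 N)) and ((x of box_3 in the frame of cradle between -0.007 and 0.007 m and z of box_3 in the frame of cradle between 0.016 and 0.024 m and angle between the y axis of box_3 and the y axis of cradle, either way round below 0.12 rad and angle between box_3's own z axis and vertical below 0.08 rad and contact force between box_3 and cradle_floor above 4 N and (y of box_3 in the frame of cradle above 0.079 m or y of box_3 in the frame of cradle between 0.008 and 0.025 m or y of box_3 in the frame of cradle between -0.0625 and -0.045 m) and (y of box_3 in the frame of cradle above 0.079 m or distance between box_3 and box_1 below 0.0735 m or distance between box_3 and box_2 below 0.0735 m or distance between box_3 and box_4 below 0.0735 m or distance between box_3 and box_5 below 0.0735 m)) or (x of box_3 in the frame of tray between -0.045 and 0.045 m and y of box_3 in the frame of tray between -0.095 and 0.095 m and z of box_3 in the frame of tray below 0.012 m and angle between box_3's own z axis and vertical below 0.15 rad and contact force between box_3 and tray below 4 N)) and ((x of box_4 in the frame of cradle between -0.007 and 0.007 m and z of box_4 in the frame of cradle between 0.016 and 0.024 m and angle between the y axis of box_4 and the y axis of cradle, either way round below 0.12 rad and angle between box_4's own z axis and vertical below 0.08 rad and contact force between box_4 and cradle_floor above 4 N and (y of box_4 in the frame of cradle above 0.079 m or y of box_4 in the frame of cradle between 0.008 and 0.025 m or y of box_4 in the frame of cradle between -0.0625 and -0.045 m) and (y of box_4 in the frame of cradle above 0.079 m or distance between box_4 and box_1 below 0.0735 m or distance between box_4 and box_2 below 0.0735 m or distance between box_4 and box_3 below 0.0735 m or distance between box_4 and box_5 below 0.0735 m)) or (x of box_4 in the frame of tray between -0.045 and 0.045 m and y of box_4 in the frame of tray between -0.095 and 0.095 m and z of box_4 in the frame of tray below 0.012 m and angle between box_4's own z axis and vertical below 0.15 rad and contact force between box_4 and tray below 4 N)) and ((x of box_5 in the frame of cradle between -0.007 and 0.007 m and z of box_5 in the frame of cradle between 0.016 and 0.024 m and angle between the y axis of box_5 and the y axis of cradle, either way round below 0.12 rad and angle between box_5's own z axis and vertical below 0.08 rad and contact force between box_5 and cradle_floor above 4 N and (y of box_5 in the frame of cradle above 0.079 m or y of box_5 in the frame of cradle between 0.008 and 0.025 m or y of box_5 in the frame of cradle between -0.0625 and -0.045 m) and (y of box_5 in the frame of cradle above 0.079 m or distance between box_5 and box_1 below 0.0735 m or distance between box_5 and box_2 below 0.0735 m or distance between box_5 and box_3 below 0.0735 m or distance between box_5 and box_4 below 0.0735 m)) or (x of box_5 in the frame of tray between -0.045 and 0.045 m and y of box_5 in the frame of tray between -0.095 and 0.095 m and z of box_5 in the frame of tray below 0.012 m and angle between box_5's own z axis and vertical below 0.15 rad and contact force between box_5 and tray below 4 N)) and ((x of box_1 in the frame of cradle between -0.007 and 0.007 m and y of box_1 in the frame of cradle between 0.079 and 0.09 m) or (x of box_2 in the frame of cradle between -0.007 and 0.007 m and y of box_2 in the frame of cradle between 0.079 and 0.09 m) or (x of box_3 in the frame of cradle between -0.007 and 0.007 m and y of box_3 in the frame of cradle between 0.079 and 0.09 m) or (x of box_4 in the frame of cradle between -0.007 and 0.007 m and y of box_4 in the frame of cradle between 0.079 and 0.09 m) or (x of box_5 in the frame of cradle between -0.007 and 0.007 m and y of box_5 in the frame of cradle between 0.079 and 0.09 m)) and value of joint start above 0.85 rad and linear speed of each of box_1, box_2, box_3, box_4, box_5, cradle below 0.02 m/s); the robot touches nothing.
It fails at once if the mortar is knocked over or shoved more than 50 mm (distance of mortar from where it was at the start of the episode above 0.05 m or angle between mortar's own z axis and vertical above 0.6 rad).
It fails at once if the rack is knocked over or shoved more than 50 mm (distance of rack from where it was at the start of the episode above 0.05 m or angle between rack's own z axis and vertical above 0.6 rad).
Of box_1, box_2, box_3, box_4, box_5 only 4 to 5 are there at a start; the rules pass over those that are not, and their reading is None.
At some moment in a run one of box_1, box_2, box_3, box_4, box_5 may be knocked a few centimetres aside while the robot is not near it.
It also fails if it takes over 210 s, if anything falls off the work surface, if the arm or the gripper's body presses on something with over 40 N, if the wrist force passes 120 N, or if a joint passes its speed limit or range.

ROBOT

A 6-joint arm with a two-finger parallel gripper is mounted at the origin on the work surface. World frame = base frame: x ahead of the robot, y to its left, z up, the work surface at z = 0. Lengths are in m, angles in rad, forces in N, time in s.
With the tool pointing down it reaches from about 0.35 to 0.975 m from the base axis. Payload 17.4 kg.
Tool frame: the origin (TCP) lies midway between the tips of the shut fingers; the grasp point (between the pads) lies 19 mm behind it; x points along the fingers, y is the direction in which the jaws open and shut, and the axes are right-handed (so a half turn about x gives the same grasp; the last joint's range is limited). The gripper opens to 85 mm and grips with 20 to 120 N. Pads are 22 mm wide; open, the fingers measure 114 mm over their backs; the gripper's body (76 mm by 85 mm) begins 54 mm behind the grasp point. The pads swing forward as they close: fully open they stand 13 mm farther back than shut.
Start: joints at [-1.256, 0.116, 1.442, -0, 1.584, -0.038], TCP at [0.233, -0.633, 0.231] pointing down, gripper open.
Joint ranges: [-2.83, 2.83], [-0.83, 2.19], [0.07, 2.5], [-1.14, 4.28], [0.01, 3], [-2.97, 2.97]. Speed limits (rad/s): [1.89, 1.89, 2.22, 3.14, 3.14, 3.14].

INTERFACE

Orientations are given as a unit quaternion [w, x, y, z].
In Python, from rig import monitor, imaging, r, nets gives the robot as it stands.
- The arm moves only by the shell command python3 -m pendant 'ROWS' [FORCE]. ROWS is JSON, a list of rows, each an object with "hand": the closure, from 0 (fully open) to 1 (shut); "dp": the shift along the tool's x, y, z in m, a list of three; "delta_rot": the turn, a rotation vector about the tool's x, y, z in rad, a list of three. In form: [{"hand": hand, "dp": [dx, dy, dz], "delta_rot": [rx, ry, rz]}, ...]. A call has 1 to 5 rows; each row is the pose to reach, as a shift and turn from the pose commanded when the call began, along the tool's axes at that moment; what a row does not reach only later rows make up. A row lasts 1/8 s, in which the tool goes at most 62.5 mm and 10.7 degrees, less where a joint would pass 70% of its speed; a pose out of reach is approached as far as the arm can. A call with a gripper value outside its range is refused whole. The fingers move at their own pace and stop on an object; FORCE is the grip in N (left out, the last holds). Time passes only in rows, so rows that repeat a pose let the fingers close. It gives the time, the measured TCP pose, the force and the opening at its end, in the units of the state.
- monitor.read_state(): the state, without advancing time (a new reading comes with each control period).
- imaging.snapshot(name): name is "scene" or "top"; returns the picture (400x640x3 uint8, blue, green, red); there is no depth.
- imaging.camera_params(name): a dict with "fx", "fy", "cx", "cy" (pixels), "k1" (the pictures are not rectified: a ray, as slopes to the right and down, at radius r is drawn at 1 + k1 r^2 times it, then the intrinsics apply), "world_from_camera" (4x4, takes a point from camera to world coordinates). Camera axes: x right, y down, z forward; pixel columns grow to the right and rows downward; lengths in m; the calibration is good to about 2 mm. A picture is of the moment at which its call begins. camera_params takes no time and is no camera call.
- r.job_done(): hands the job in, once; it reports no verdict.
Trained networks look in the newest picture that a camera, given by its name, has taken for a name from the list of things; names that differ only in an ending like _2 or _b are one class to them, and where a whole thing is asked for, a point or a joint stands for the part that bears it (a point fixed in the world has none). Each returns a list of dicts, best first, with "conf" (0 to 1); they miss things now and then, are a little off and sometimes report something else, mostly with a low value. They report only what shows in the picture. A call takes as long as a camera call.
- nets.find_in(camera, target): "xyz" ([x, y, z] in m, in world coordinates, good to about 4 mm: the middle of the surface that is visible of it).
- nets.masks_of(camera, target): "pixels" (400x640 bool, what is visible of it).
- nets.spot_point(camera, target): "xyz" ([x, y, z] in m, in world coordinates, good to about 4 mm: a listed point, or the origin of a listed thing).
The state is a dict: "time": time; "q": joint angles; "qd": joint speeds; "tau": joint torques, N m; "ee_pos": TCP position; "ee_rot": TCP orientation; "ft_force": force on the tool from outside, world axes, zero at the start; "ft_torque": the same for the moment, N m; "finger_gap": finger opening in m.
Only numpy, scipy, OpenCV 4.12 (cv2) and the standard library are available. Lean on these libraries where they do the work, as an engineer would, in place of code of your own. Each camera call takes 0.05 s, during which the arm holds its last target.

## Working session

There is one attempt and no reset: what is moved stays moved. The work goes in short steps, Python scripts to look and compute and a shell command to move; the robot and the scene stay as the last step left them, time stands still between calls to the robot, and variables do not carry over. Pictures are saved under pics/ and viewed, and the job is handed in when it is done.

```bash
ls; mkdir -p pics; python3 - <<'E'
from rig import monitor, imaging, r, nets
import cv2
s=monitor.read_state(); print(s)
for c in("scene","top"):
    im=imaging.snapshot(c); cv2.imwrite(f"pics/{c}0.png",im); p=imaging.camera_params(c); print(c,p)
for c in("scene","top"):
    for t in ("shaker","seat","cradle","stop","start_tip","tray","box_1","mortar","rack"):
        try: print(c,t,[(round(d["conf"],2),[round(float(v),3) for v in d["xyz"]]) for d in nets.spot_point(c,t)][:7])
        except Exception as e: print(t,e)
print(monitor.read_state()["time"])
E
```

```text
pics
{'time': 0.0, 'q': array([-1.25582335e+00,  1.16482662e-01,  1.44225550e+00, -2.85227336e-05,
        1.58397367e+00, -3.78059472e-02]), 'qd': array([ 0.0010453 ,  0.00065119, -0.00073309, -0.00057338, -0.00054052,
        0.00070183]), 'tau': array([ 1.87618753e-03, -7.31989002e+01, -6.32473898e+01,  2.43098742e-05,
        6.37777921e-03, -8.64244697e-06]), 'ee_pos': array([ 0.23314144, -0.63326692,  0.23057047]), 'ee_rot': array([-0.12368977, -0.69607035, -0.12447077,  0.69619964]), 'ft_force': array([-0.05400954,  0.85852657,  0.03133223]), 'ft_torque': array([ 0.00701733,  0.03135315, -0.02541218]), 'finger_gap': 0.08522742420230141}
scene {'fx': 515.5832891327588, 'fy': 515.5832891327588, 'cx': 311.7441127260163, 'cy': 196.55286577475098, 'k1': -0.058964423468417244, 'world_from_camera': array([[-0.72292758,  0.50974682, -0.46640528,  1.2916712 ],
       [ 0.69073071,  0.54916795, -0.47043134,  0.64092956],
       [ 0.01633395, -0.66224825, -0.74910644,  1.31212019],
       [ 0.        ,  0.        ,  0.        ,  1.        ]])}
top {'fx': 398.0706714563531, 'fy': 398.0706
[... 923 characters left out ...]
-0.505, 0.001]), (0.35, [0.58, -0.132, -0.002])]
scene rack [(0.88, [0.428, -0.56, -0.001]), (0.28, [0.406, -0.249, 0.0])]
top shaker [(0.67, [0.471, 0.204, -0.0])]
top seat [(0.55, [0.47, 0.165, 0.047])]
top cradle [(0.61, [0.411, -0.253, -0.002])]
top stop [(0.88, [0.408, -0.136, 0.021]), (0.45, [0.59, -0.504, -0.001])]
top start_tip [(0.41, [0.453, 0.357, 0.136])]
top tray [(0.91, [0.667, 0.158, 0.001])]
top box_1 [(0.75, [0.542, -0.383, 0.002]), (0.74, [0.687, -0.079, -0.0]), (0.7, [0.669, 0.156, 0.003]), (0.51, [0.581, -0.135, -0.002]), (0.5, [0.554, -0.268, 0.001])]
top mortar [(0.8, [0.591, -0.506, 0.001])]
top rack [(0.66, [0.424, -0.558, 0.002]), (0.41, [0.579, -0.135, -0.002])]
1.0
```

View pics/scene0.png

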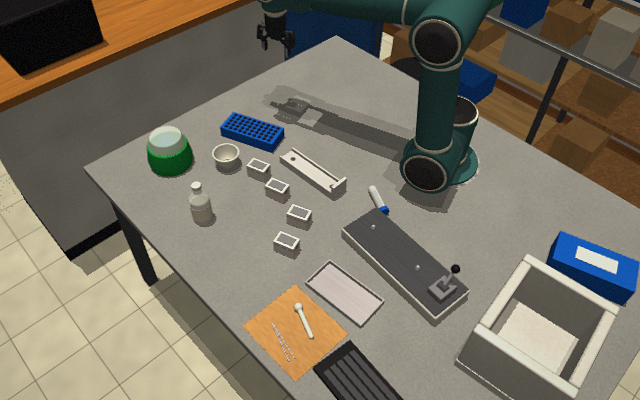

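View pics/top0.png

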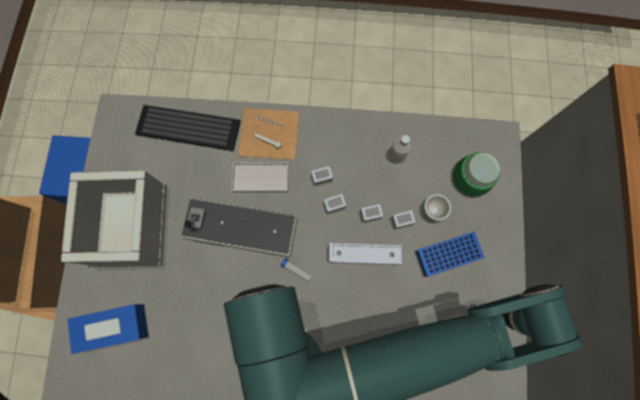

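Both pictures show four boxes, at scene pixels (259,169), (277,188), (299,215) and (287,242). The cradle is at (313,172) with its stop end near (343,185), the shaker at (405,262) with its lever at (445,287), and the tray at (345,293). I'll refine the poses by fitting silhouettes to the masks.

```bash
cat > h.py <<'E'
import numpy as np, cv2
from scipy.optimize import minimize
from scipy.spatial.transform import Rotation as R
from rig import monitor, imaging, r, nets
def project(c,P):
    p=imaging.camera_params(c); T=np.linalg.inv(p["world_from_camera"])
    P=np.atleast_2d(P)@T[:3,:3].T+T[:3,3]
    a=P[:,:2]/P[:,2:]; rr=(a**2).sum(1,keepdims=True); a=a*(1+p["k1"]*rr)
    return a*[p["fx"],p["fy"]]+[p["cx"],p["cy"]]
def ray(c,uv,z):
    p=imaging.camera_params(c); K=np.array([[p["fx"],0,p["cx"]],[0,p["fy"],p["cy"]],[0,0,1]])
    a=cv2.undistortPoints(np.array([[uv]],float),K,np.array([p["k1"],0,0,0]))[0,0]
    T=p["world_from_camera"]; d=T[:3,:3]@[a[0],a[1],1]; o=T[:3,3]
    return o+d*(z-o[2])/d[2]
def corners(b,x,y,yaw,z0=0):
    (x0,x1),(y0,y1),(za,zb)=b
    P=np.array([[i,j,k] for i in(x0,x1) for j in(y0,y1) for k in(za,zb)])
    c,s=np.cos(yaw),np.sin(yaw)
    return np.c_[P[:,0]*c-P[:,1]*s+x,P[:,0]*s+P[:,1]*c+y,P[:,2]+z0]
BOX=[((-.023,.023),(-.035,.035),(0,.052))]
CR=[((-.033,.033),(-.13,.13),(0,.02)),((-.033,-.027),(-.13,.13),(0,.032)),((.027,.033),(-.13,.13),(0,.032)),((-.033,.033),(.118,.13),(0,.062))]
TR=[((-.055,.055),(-.105,.105),(0,.018))]
SH=[((-.075,.075),(-.2,.2),(0,.05))]
S=4
def sil(c,model,p,z0,box):
    u0,v0,w,h=box; im=np.zeros((h*S,w*S),np.uint8)
    for b in model:
        q=project(c,corners(b,*p,z0)); q=(q-[u0,v0]+.5)*S-.5
        cv2.fillConvexPoly(im,cv2.convexHull((q*16).astype(np.int32)),255,shift=4)
    return cv2.resize(im,(w,h),interpolation=cv2.INTER_AREA)/255.
def fit(masks,model,p0,z0=0):
    prep=[]
    for c,m in masks:
        ys,xs=np.nonzero(m); u0,v0=max(xs.min()-8,0),max(ys.min()-8,0); w,h=xs.max()+8-u0,ys.max()+8-v0
        prep.append((c,(u0,v0,w,h),m[v0:v0+h,u0:u0+w].astype(float)))
    def cost(p):
        t=0
        for c,b,m in prep:
            s=sil(c,model,(p[0],p[1],p[2]/5),z0,b); s=s[:m.shape[0],:m.shape[1]]; t+=((s-m)**2).sum()
        return t
    best=None
    for dy in(-.25,0,.25):
        q=np.array([p0[0],p0[1],(p0[2]+dy)*5])
        o=minimize(cost,q,method="Nelder-Mead",options=dict(initial_simplex=q+np.array([[0,0,0],[.008,0,0],[0,.008,0],[0,0,.6]]),xatol=1e-4,fatol=.01,maxiter=300))
        if best is None or o.fun<best.fun: best=o
    return best.x*[1,1,.2],best.fun,sum(m.sum() for _,_,m in prep)
def getmask(c,t,xyz,maxd=14):
    """mask of class t nearest to projected xyz"""
    uv=project(c,xyz)[0]; best=None
    for d in nets.masks_of(c,t):
        ys,xs=np.nonzero(d["pixels"])
        if len(xs)==0: continue
        e=np.hypot(xs.mean()-uv[0],ys.mean()-uv[1])
        if e<maxd and (best is None or e<best[0]): best=(e,d["pixels"],d["conf"])
    return best
def tool():
    s=monitor.read_state(); q=s["ee_rot"]; return s,R.from_quat([q[1],q[2],q[3],q[0]])
def goal(pos,jaw):
    """tool down at pos (TCP), jaw axis (tool y) at world angle jaw (mod pi). prints dp, rot"""
    s,A=tool(); M=A.as_matrix()
    best=None
    for k in(0,np.pi):
        y=np.array([np.cos(jaw+k),np.sin(jaw+k),0]); x=np.array([0,0,-1.]); G=np.c_[x,y,np.cross(x,y)]
        rv=(A.inv()*R.from_matrix(G)).as_rotvec()
        if best is None or np.linalg.norm(rv)<np.linalg.norm(best): best=rv
    dp=M.T@(np.array(pos)-s["ee_pos"])
    print("dp",np.round(dp,4).tolist(),"rot",np.round(best,4).tolist(),"|dp|",round(float(np.linalg.norm(dp)),3),"deg",round(float(np.degrees(np.linalg.norm(best))),1))
def st():
    s,A=tool(); M=A.as_matrix()
    print("t",round(s["time"],2),"pos",np.round(s["ee_pos"],4),"jaw",round(float(np.degrees(np.arctan2(M[1,1],M[0,1]))),2),"tx",np.round(M[:,0],3),"F",np.round(s["ft_force"],2),"T",np.round(s["ft_torque"],2),"gap",round(s["finger_gap"],4),"q6",round(s["q"][5],2))
E
python3 - <<'E'
from h import *
st()
imaging.snapshot("scene"); imaging.snapshot("top")
things=[("box_1",BOX,(.687,-.077),0),("box_1",BOX,(.58,-.133),0),("box_1",BOX,(.558,-.27),0),("box_1",BOX,(.542,-.386),0),("cradle",CR,(.41,-.254),0),("tray",TR,(.67,.156),0),("shaker",SH,(.471,.204),0)]
for t,m,xy,z in things:
    g=[(c,getmask(c,t,[*xy,.025],25)) for c in("scene","top")]
    ms=[(c,x[1]) for c,x in g if x]
    print(t,xy,[(c,x and (round(x[0],1),round(float(x[2]),2),int(x[1].sum()))) for c,x in g])
    for sub in ([ms] + ([[k] for k in ms] if len(ms)>1 else [])):
        if sub:
            f=fit(sub,m,(*xy,0)); print("   ",[k[0] for k in sub],np.round(f[0],4),round(f[1],1),f[2])
print(monitor.read_state()["time"])
E
```

```text
t 1.0 pos [ 0.2332 -0.6334  0.2313] jaw -69.78 tx [-0.  0. -1.] F [ 0.29  0.29 -0.13] T [ 0.03 -0.03  0.01] gap 0.0855 q6 -0.04
box_1 (0.687, -0.077) [('scene', (np.float64(1.1), 0.78, 523)), ('top', (np.float64(1.2), 0.51, 303))]
    ['scene', 'top'] [ 0.6833 -0.079   0.316 ] 42.6 826.0
    ['scene'] [ 0.6841 -0.0778  0.3248] 25.8 523.0
    ['top'] [ 0.6828 -0.08    0.3527] 10.7 303.0
box_1 (0.58, -0.133) [('scene', (np.float64(0.4), 0.6, 462)), ('top', (np.float64(0.6), 0.79, 306))]
    ['scene', 'top'] [ 0.5801 -0.1337  0.4094] 54.8 768.0
    ['scene'] [ 0.5819 -0.131   0.4573] 38.7 462.0
    ['top'] [ 0.5802 -0.1343  0.4102] 8.8 306.0
box_1 (0.558, -0.27) [('scene', (np.float64(0.6), 0.92, 434)), ('top', (np.float64(0.5), 0.81, 300))]
    ['scene', 'top'] [ 0.5567 -0.2691  0.2669] 50.0 734.0
    ['scene'] [ 0.5567 -0.269   0.2653] 30.3 434.0
    ['top'] [ 0.5563 -0.2682  0.3144] 17.5 300.0
box_1 (0.542, -0.386) [('scene', (np.float64(0.2), 0.7, 403)), ('top', (np.float64(0.6), 0.63, 265))]
    ['scene', 'top'] [ 0.5419 -0.3847  0.3746] 81.6 668.0
    ['scene'] [ 0.5424 -0.3841  0
[... 358 characters left out ...]
method="Nelder-Mead",options=dict(initial_simplex=q+np.array([[0,0,0],[.008,0,0],[0,.008,0],[0,0,.6]]),xatol=1e-4,fatol=.01,maxiter=300))
    res = _minimize_neldermead(fun, x0, args, callback, bounds=bounds,
                               **options)
    fxcc = func(xcc)
    fx = function(np.copy(x), *(wrapper_args + args))
  File "h.py", line 39, in cost
    s=sil(c,model,(p[0],p[1],p[2]/5),z0,b); s=s[:m.shape[0],:m.shape[1]]; t+=((s-m)**2).sum()
  File "h.py", line 28, in sil
    q=project(c,corners(b,*p,z0)); q=(q-[u0,v0]+.5)*S-.5
  File "h.py", line 6, in project
    p=imaging.camera_params(c); T=np.linalg.inv(p["world_from_camera"])
ValueError: time passes only in moves, steps and waits
```

```bash
sed -i 's/^def project/CP={c:imaging.camera_params(c) for c in("scene","top")}\ndef project/; s/p=imaging.camera_params(c)/p=CP[c]/' h.py
cat > f.py <<'E'
from h import *
imgs={c:imaging.snapshot(c) for c in("scene","top")}
things=[("cradle",CR,(.41,-.254),.047),("tray",TR,(.67,.156),0),("shaker",SH,(.471,.204),0)]
for t,m,xy,y in things:
    g=[(c,getmask(c,t,[*xy,.025],25)) for c in("scene","top")]
    ms=[(c,x[1]) for c,x in g if x]
    print(t,xy,[(c,x and (round(x[0],1),round(float(x[2]),2),int(x[1].sum()))) for c,x in g])
    for sub in ([ms] + ([[k] for k in ms] if len(ms)>1 else [])):
        if sub:
            f=fit(sub,m,(*xy,y)); print("   ",[k[0] for k in sub],np.round(f[0],4),round(f[1],1),f[2])
# overlay crops
bx=[(.6833,-.079,.316),(.5801,-.1337,.4094),(.5567,-.2691,.2669),(.5419,-.3847,.3746)]
for c in imgs:
    K=4; im=cv2.resize(imgs[c],None,fx=K,fy=K,interpolation=cv2.INTER_CUBIC)
    for b in bx:
        q=project(c,corners(BOX[0],*b)); 
        t=q[[1,3,7,5]]; cv2.polylines(im,[((t+.5)*K).astype(int)],True,(0,0,255),1)
    u,v={"scene":(230,140),"top":(290,150)}[c]
    cv2.imwrite(f"pics/{c}_b1.png",im[v*K:v*K+480,u*K:u*K+600])
    u,v={"scene":(330,200),"top":(175,190)}[c]
    cv2.imwrite(f"pics/{c}_s1.png",im[v*K:v*K+520,u*K:u*K+600])
    u,v={"scene":(270,140),"top":(310,225)}[c]
    cv2.imwrite(f"pics/{c}_c1.png",im[v*K:v*K+240,u*K:u*K+440])
print(monitor.read_state()["time"])
E
python3 f.py
```

```text
cradle (0.41, -0.254) [('scene', (np.float64(3.7), 0.69, 1384)), ('top', (np.float64(0.2), 0.83, 1336))]
    ['scene', 'top'] [ 0.4091 -0.2543  0.0501] 136.6 2720.0
    ['scene'] [ 0.4078 -0.2554  0.0401] 55.6 1384.0
    ['top'] [ 0.4103 -0.2528  0.0449] 67.1 1336.0
tray (0.67, 0.156) [('scene', (np.float64(3.1), 0.93, 2736)), ('top', (np.float64(2.4), 0.73, 1644))]
    ['scene', 'top'] [0.6695 0.1526 0.0736] 98.9 4380.0
    ['scene'] [0.6691 0.1533 0.0759] 75.1 2736.0
    ['top'] [0.6687 0.1518 0.0718] 11.6 1644.0
shaker (0.471, 0.204) [('scene', (np.float64(5.7), 0.68, 6621)), ('top', None)]
    ['scene'] [ 0.4722  0.2059 -0.0974] 332.2 6621.0
2.0
```

```bash
cd pics; python3 -c "
import cv2,numpy as np
def st(a,b,o):
    a=cv2.imread(a);b=cv2.imread(b);h=max(a.shape[0],b.shape[0])
    a=cv2.resize(a,(400,int(a.shape[0]*400/a.shape[1])));b=cv2.resize(b,(400,int(b.shape[0]*400/b.shape[1])))
    h=max(a.shape[0],b.shape[0]);z=np.zeros((h,800,3),np.uint8);z[:a.shape[0],:400]=a;z[:b.shape[0],400:]=b;cv2.imwrite(o,z)
st('scene_b1.png','top_b1.png','bb.png')
st('scene_c1.png','top_c1.png','cc.png')
"
```

```text
(no output)
```

View pics/bb.png

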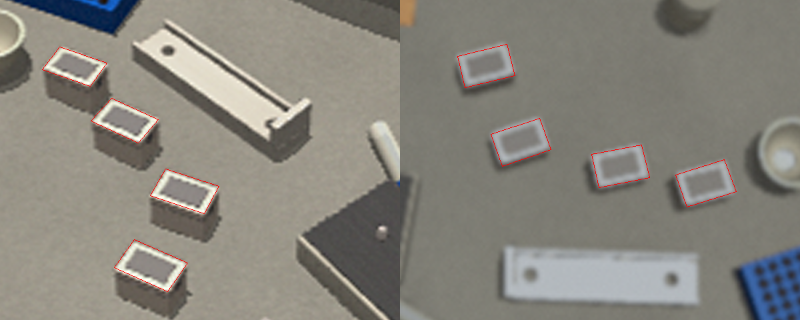

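View pics/cc.png

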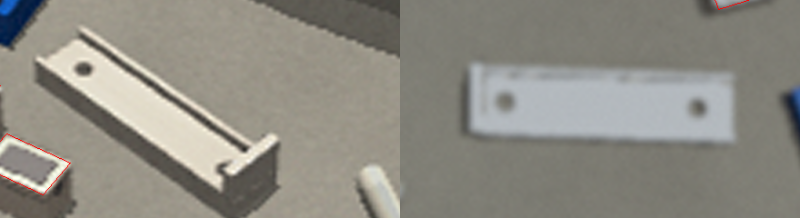

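View pics/scene_s1.png

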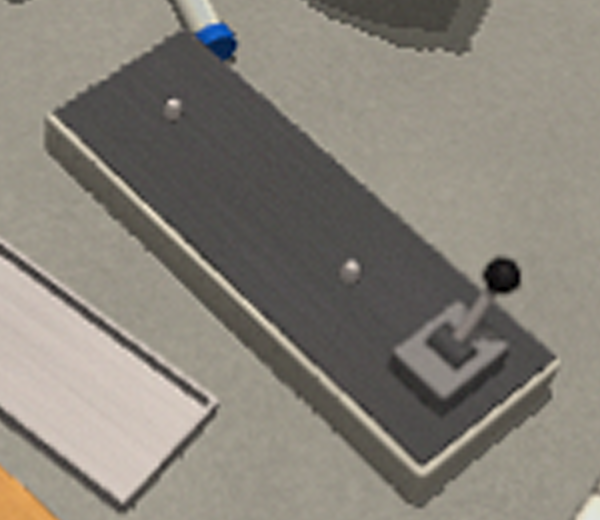

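View pics/top_s1.png

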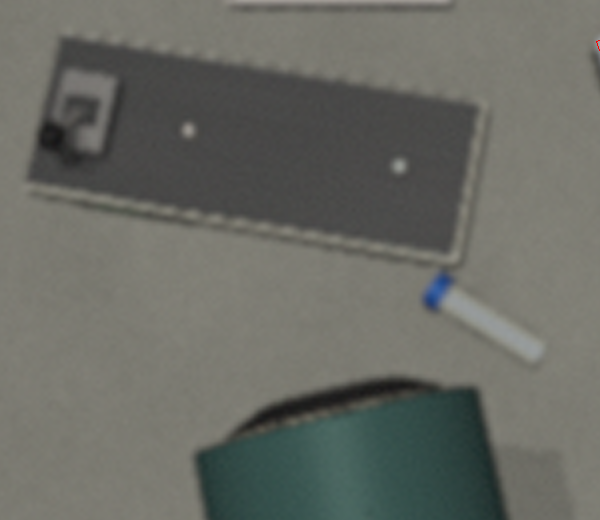

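The pegs show in the scene crop at about (173,108) and (350,270), and in the top crop at (188,130) and (399,166). Both cradle holes are visible in the top picture. I'll locate these by blob centroids.

```bash
python3 - <<'E'
from h import *
imgs={c:imaging.snapshot(c) for c in("scene","top")}
def cen(c,uv,sign,w=4):
    g=cv2.cvtColor(imgs[c],cv2.COLOR_BGR2GRAY).astype(float)
    u,v=np.round(uv).astype(int)
    for _ in range(3):
        p=g[v-w:v+w+1,u-w:u+w+1]; bg=np.median(p); d=np.clip(sign*(p-bg)-12,0,None)
        yy,xx=np.mgrid[v-w:v+w+1,u-w:u+w+1]; a=np.array([(d*xx).sum(),(d*yy).sum()])/d.sum()
        u,v=np.round(a).astype(int)
    return a
def sc(c,uv,o): return np.array(uv)/4+o-.5
pegs={"scene":[sc("s",(173,108),(330,200)),sc("s",(350,270),(330,200))],"top":[sc("t",(399,166),(175,190)),sc("t",(188,130),(175,190))]}
for z in(.058,):
  for c in pegs:
    P=[ray(c,cen(c,u,1),z)[:2] for u in pegs[c]]; d=P[1]-P[0]
    print(c,z,np.round(P,4),"mid",np.round((P[0]+P[1])/2,4),"len",np.linalg.norm(d),"yaw",np.arctan2(-d[0],d[1]))
hol={"scene":[np.array([84,69])*1.1/4+[270,140]],"top":[np.array([298,108])*1.1/4+[310,225],np.array([107,102])*1.1/4+[310,225]]}
for c in hol:
    P=[ray(c,cen(c,u,-1,3),.017)[:2] for u in hol[c]]
    print(c,np.round(P,4))
    if len(P)>1: d=P[1]-P[0]; print("mid",(P[0]+P[1])/2,np.linalg.norm(d),"yaw",np.arctan2(-d[0],d[1]))
a=.048
for y in(-.095,.095): print("model",.4091-y*np.sin(a),-.2543+y*np.cos(a))
E
```

```text
scene 0.058 [[0.4557 0.07  ]
 [0.4728 0.2603]] mid [0.4642 0.1651] len 0.19104851552104765 yaw -0.08967984165393415
top 0.058 [[0.461  0.0726]
 [0.4789 0.263 ]] mid [0.4699 0.1678] len 0.19119859407644224 yaw -0.09373229300468812
scene [[ 0.41   -0.3507]]
top [[ 0.414  -0.3506]
 [ 0.4067 -0.16  ]]
mid [ 0.41035622 -0.25527833] 0.19075728324838967 yaw 0.03847311395071545
model 0.41365824916170874 -0.3491905810108663
model 0.4045417508382913 -0.15940941898913372
```

```bash
python3 - <<'E'
from h import *
st(); goal((.41,-.255,.12),.043)
E
```

```text
t 2.1 pos [ 0.2332 -0.6334  0.2313] jaw -69.79 tx [-0.  0. -1.] F [-0.51  0.32  0.35] T [0.02 0.04 0.08] gap 0.0854 q6 -0.04
dp [0.1113, -0.294, -0.2966] rot [-1.261, -0.0, 0.0] |dp| 0.432 deg 72.3
```

```bash
python3 -m pendant '[{"hand":0,"dp":[0.01,-0.035,-0.035],"delta_rot":[-0.15,0,0]},{"hand":0,"dp":[0.02,-0.07,-0.07],"delta_rot":[-0.3,0,0]},{"hand":0,"dp":[0.03,-0.105,-0.105],"delta_rot":[-0.45,0,0]},{"hand":0,"dp":[0.04,-0.14,-0.14],"delta_rot":[-0.6,0,0]},{"hand":0,"dp":[0.05,-0.175,-0.175],"delta_rot":[-0.75,0,0]}]' 40; python3 - <<'E'
from h import *
st(); goal((.41,-.255,.12),.043)
E
```

```text
time: 2.72
ee_pos: [0.3374, -0.4073, 0.1812]
ee_rot: [0.372, 0.601, 0.372, -0.601]
ft_force: [0.6, -0.7, 1.1]
finger_gap: 0.0852
t 2.73 pos [ 0.3374 -0.4073  0.1812] jaw -26.54 tx [ 0. -0. -1.] F [ 0.58 -0.66  1.05] T [ 0.04  0.02 -0.05] gap 0.0852 q6 -0.46
dp [0.0611, -0.0031, -0.1687] rot [-0.5063, 0.0003, -0.0004] |dp| 0.179 deg 29.0
```

```bash
python3 -m pendant '[{"hand":0,"dp":[0.01,-0.001,-0.045],"delta_rot":[-0.13,0,0]},{"hand":0,"dp":[0.025,-0.002,-0.09],"delta_rot":[-0.26,0,0]},{"hand":0,"dp":[0.04,-0.003,-0.13],"delta_rot":[-0.39,0,0]},{"hand":0,"dp":[0.06,-0.003,-0.169],"delta_rot":[-0.506,0,0]},{"hand":0,"dp":[0.06,-0.003,-0.169],"delta_rot":[-0.506,0,0]}]' 40; python3 - <<'E'
from h import *
st(); goal((.41,-.255,-.002),.043)
E
```

```text
time: 3.35
ee_pos: [0.4108, -0.2544, 0.12]
ee_rot: [0.51, 0.489, 0.511, -0.489]
ft_force: [0.1, -0.1, 0.6]
finger_gap: 0.0854
t 3.35 pos [ 0.4108 -0.2544  0.12  ] jaw 2.41 tx [-0.001  0.001 -1.   ] F [ 0.12 -0.14  0.64] T [-0.   -0.   -0.01] gap 0.0854 q6 -0.65
dp [0.122, -0.0007, 0.0007] rot [-0.0009, -0.0013, 0.0013] |dp| 0.122 deg 0.1
```

```bash
python3 -m pendant '[{"hand":0,"dp":[0.045,-0.001,0.001],"delta_rot":[0,0,0]},{"hand":0,"dp":[0.08,-0.001,0.001],"delta_rot":[0,0,0]},{"hand":0,"dp":[0.1,-0.001,0.001],"delta_rot":[0,0,0]},{"hand":0,"dp":[0.115,-0.001,0.001],"delta_rot":[0,0,0]},{"hand":0,"dp":[0.121,-0.001,0.001],"delta_rot":[0,0,0]}]' 40; python3 -c "
from h import *
st()"
```

```text
time: 3.98
ee_pos: [0.4095, -0.2579, 0.0]
ee_rot: [0.509, 0.491, 0.509, -0.491]
ft_force: [-0.1, 0.0, 0.3]
finger_gap: 0.0856
t 3.98 pos [ 0.4095 -0.2579  0.    ] jaw 2.13 tx [-0.  0. -1.] F [-0.13  0.04  0.31] T [-0.01  0.02  0.01] gap 0.0856 q6 -0.65
```

```bash
python3 -m pendant '[{"hand":0,"dp":[0,0,0],"delta_rot":[0,0,0]},{"hand":0.15,"dp":[0,0,0],"delta_rot":[0,0,0]},{"hand":0.4,"dp":[0,0,0],"delta_rot":[0,0,0]},{"hand":0.4,"dp":[0,0,0],"delta_rot":[0,0,0]},{"hand":0.4,"dp":[0,0,0],"delta_rot":[0,0,0]}]' 40; python3 -c "
from h import *
st()"
```

```text
time: 4.6
ee_pos: [0.4099, -0.2579, 0.0013]
ee_rot: [0.51, 0.49, 0.509, -0.49]
ft_force: [-3.1, -0.1, 7.0]
finger_gap: 0.0653
t 4.6 pos [ 0.4099 -0.2579  0.0013] jaw 2.18 tx [ 0.001 -0.001 -1.   ] F [-3.07 -0.14  7.01] T [0.09 0.57 0.05] gap 0.0653 q6 -0.65
```

```bash
python3 -m pendant '[{"hand":0.5,"dp":[-0.01,0,0],"delta_rot":[0,0,0]},{"hand":0.5,"dp":[-0.03,0,0],"delta_rot":[0,0,0]},{"hand":0.5,"dp":[-0.07,0,0],"delta_rot":[0,0,0]},{"hand":0.5,"dp":[-0.11,0,0],"delta_rot":[0,0,0]},{"hand":0.5,"dp":[-0.14,0,0],"delta_rot":[0,0,0]}]' 60; python3 - <<'E'
from h import *
st()
goal((.4683-.003*0,.1665,.14),-.092)
E
```

```text
time: 5.22
ee_pos: [0.4096, -0.2576, 0.1426]
ee_rot: [0.51, 0.491, 0.509, -0.49]
ft_force: [-0.1, 0.1, -5.2]
finger_gap: 0.065
t 5.22 pos [ 0.4096 -0.2576  0.1426] jaw 2.18 tx [ 0.001 -0.001 -1.   ] F [-0.09  0.11 -5.2 ] T [-0.11 -0.05 -0.02] gap 0.065 q6 -0.65
dp [0.0023, 0.0748, -0.4215] rot [0.13, 0.0007, -0.0012] |dp| 0.428 deg 7.5
```

```bash
python3 -m pendant '[{"hand":0.5,"dp":[0,0.005,-0.03],"delta_rot":[0.01,0,0]},{"hand":0.5,"dp":[0,0.015,-0.08],"delta_rot":[0.03,0,0]},{"hand":0.5,"dp":[0,0.025,-0.13],"delta_rot":[0.05,0,0]},{"hand":0.5,"dp":[0,0.032,-0.18],"delta_rot":[0.07,0,0]},{"hand":0.5,"dp":[0,0.04,-0.225],"delta_rot":[0.09,0,0]}]'; python3 -m pendant '[{"hand":0.5,"dp":[0,0.01,-0.045],"delta_rot":[0.01,0,0]},{"hand":0.5,"dp":[0,0.018,-0.09],"delta_rot":[0.02,0,0]},{"hand":0.5,"dp":[0,0.026,-0.13],"delta_rot":[0.03,0,0]},{"hand":0.5,"dp":[0,0.032,-0.165],"delta_rot":[0.04,0,0]},{"hand":0.5,"dp":[0,0.036,-0.186],"delta_rot":[0.04,0,0]}]' ;python3 - <<'E'
from h import *
st()
goal((.4683,.1665,.14),-.092)
E
```

```text
time: 5.85
ee_pos: [0.4407, -0.0295, 0.1408]
ee_rot: [0.487, 0.513, 0.487, -0.513]
ft_force: [0.7, 0.1, -4.0]
finger_gap: 0.0649
time: 6.48
ee_pos: [0.4865, 0.1542, 0.1406]
ee_rot: [-0.477, -0.522, -0.477, 0.522]
ft_force: [0.6, -0.8, -4.2]
finger_gap: 0.065
t 6.47 pos [0.4865 0.1542 0.1406] jaw -5.2 tx [-0.  0. -1.] F [ 0.56 -0.76 -4.17] T [-0.13 -0.02 -0.02] gap 0.065 q6 0.35
dp [0.0006, -0.0192, -0.0106] rot [0.0012, -0.0001, 0.0003] |dp| 0.022 deg 0.1
```

```bash
python3 -m pendant '[{"hand":0.5,"dp":[0,-0.012,-0.006],"delta_rot":[0,0,0]},{"hand":0.5,"dp":[0.02,-0.0185,-0.01],"delta_rot":[0,0,0]},{"hand":0.5,"dp":[0.04,-0.0185,-0.01],"delta_rot":[0,0,0]},{"hand":0.5,"dp":[0.04,-0.0185,-0.01],"delta_rot":[0,0,0]}]'; cat > cr.py <<'E'
from h import *
import sys
tag=sys.argv[1]
st(); s=monitor.read_state(); z0=s["ee_pos"][2]-.0013
imgs={c:imaging.snapshot(c) for c in("scene","top")}
ms=[]
for c in imgs:
    for t in("cradle",):
        x=getmask(c,t,[s["ee_pos"][0],s["ee_pos"][1],z0+.02],30)
        print(c,t,x and (x[0],x[2],x[1].sum()))
        if x: ms.append((c,x[1]))
for c in("scene","top"):
    for t in("cradle","stop"):
        print(c,t,[(round(d["conf"],2),np.round(d["xyz"],4).tolist()) for d in nets.spot_point(c,t)][:2])
K=4
for c,(u,v) in (("scene",(330,180)),("top",(175,170))):
    im=cv2.resize(imgs[c],None,fx=K,fy=K,interpolation=cv2.INTER_CUBIC); cv2.imwrite(f"pics/{c}_{tag}.png",im[v*K:v*K+520,u*K:u*K+640])
E
python3 cr.py p2
```

```text
time: 6.98
ee_pos: [0.468, 0.1635, 0.0978]
ee_rot: [-0.476, -0.521, -0.477, 0.524]
ft_force: [0.5, -0.8, -4.4]
finger_gap: 0.0647
t 6.97 pos [0.468  0.1635 0.0978] jaw -5.3 tx [-0.003 -0.001 -1.   ] F [ 0.49 -0.8  -4.36] T [-0.12 -0.05  0.05] gap 0.0647 q6 0.38
scene cradle (np.float64(7.330964771296349), 0.69, np.int64(1810))
top cradle (np.float64(20.63057170463077), 0.82, np.int64(558))
scene cradle [(0.58, [0.4683, 0.17, 0.0957])]
scene stop [(0.55, [0.4813, 0.2839, 0.1183]), (0.16, [0.467, 0.1716, 0.1009])]
top cradle [(0.95, [0.4719, 0.1669, 0.0963])]
top stop [(0.62, [0.4815, 0.284, 0.118]), (0.19, [0.5779, -0.1343, -0.0015])]
```

View pics/scene_p2.png

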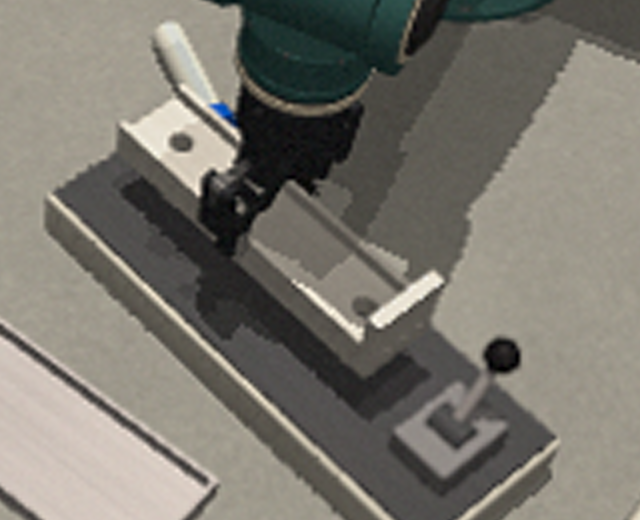

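View pics/top_p2.png

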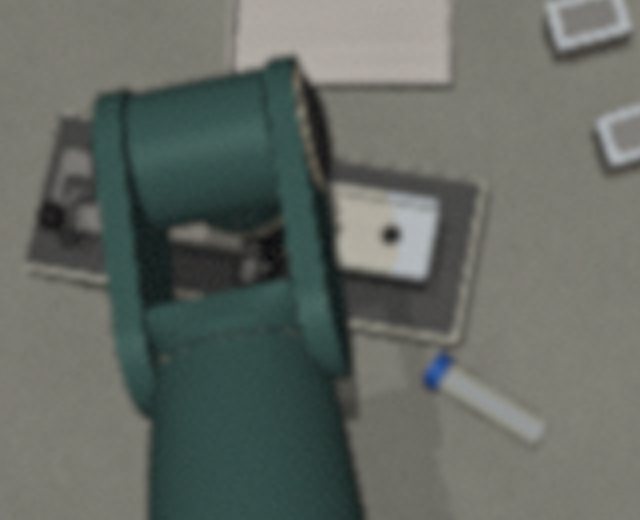

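```bash
python3 - <<'E'
from h import *
def px(a,o): return (np.array(a)+.5)/4+o-.5
for z in(.1145,.1165):
  A=ray("scene",px((181,142),(330,180)),z)[:2]; B=ray("scene",px((365,306),(330,180)),z)[:2]; C=ray("top",px((391,234),(175,170)),z)[:2]
  print(z,A,B,"mid",(A+B)/2,np.linalg.norm(B-A),np.arctan2(-(B-A)[0],(B-A)[1]),"top",C)
# pegs
for z in (.060,.062):
  print("scene pegs",[np.round(ray("scene",px(a,(330,200)),z)[:2],4) for a in((173,107),(350,269))], "top",[np.round(ray("top",px(a,(175,190)),z)[:2],4) for a in((399,166),(188,130))])
E
```

```text
0.1145 [0.45808673 0.07244023] [0.47495072 0.26224275] mid [0.46651873 0.16734149] 0.19055022968410576 -0.08861746654572282 top [0.4620744  0.07315152]
0.1165 [0.4594788 0.0733896] [0.47631462 0.26287515] mid [0.46789671 0.16813237] 0.19023201489116875 -0.08861746654572222 top [0.46177054 0.07288752]
scene pegs [array([0.4585, 0.0724]), array([0.4759, 0.2613])] top [array([0.4602, 0.0723]), array([0.4782, 0.2625])]
scene pegs [array([0.4598, 0.0733]), array([0.4772, 0.2619])] top [array([0.46 , 0.072]), array([0.4779, 0.2619])]
```

The holes line up with the pegs to about 1 mm in both cameras, so I'll lower the cradle.

```bash
python3 -m pendant '[{"hand":0.5,"dp":[0.01,0,0],"delta_rot":[0,0,0]},{"hand":0.5,"dp":[0.02,0,0],"delta_rot":[0,0,0]},{"hand":0.5,"dp":[0.028,0,0],"delta_rot":[0,0,0]},{"hand":0.5,"dp":[0.034,0,0],"delta_rot":[0,0,0]},{"hand":0.5,"dp":[0.039,0,0],"delta_rot":[0,0,0]}]';python3 -c "
from h import *
st()"
```

```text
time: 8.0
ee_pos: [0.4691, 0.1643, 0.0609]
ee_rot: [-0.476, -0.522, -0.477, 0.522]
ft_force: [-0.0, 0.6, -4.6]
finger_gap: 0.0652
t 8.0 pos [0.4691 0.1643 0.0609] jaw -5.27 tx [-0. -0. -1.] F [-0.    0.62 -4.59] T [-0.09  0.04 -0.  ] gap 0.0652 q6 0.38
```

```bash
python3 -m pendant '[{"hand":0.5,"dp":[0.004,0,0],"delta_rot":[0,0,0]},{"hand":0.5,"dp":[0.007,0,0],"delta_rot":[0,0,0]},{"hand":0.5,"dp":[0.0095,0,0],"delta_rot":[0,0,0]},{"hand":0.5,"dp":[0.0095,0,0],"delta_rot":[0,0,0]}]';python3 -c "
from h import *
st()"
```

```text
time: 8.5
ee_pos: [0.4688, 0.1638, 0.0516]
ee_rot: [-0.476, -0.522, -0.476, 0.523]
ft_force: [-3.5, -5.0, -3.5]
finger_gap: 0.0649
t 8.5 pos [0.4688 0.1638 0.0516] jaw -5.3 tx [-0.001 -0.001 -1.   ] F [-3.48 -4.95 -3.5 ] T [-0.97  0.64 -0.4 ] gap 0.0649 q6 0.38
```

```bash
python3 -m pendant '[{"hand":0.5,"dp":[0,-0.0008,0.001],"delta_rot":[0,0,0]},{"hand":0.5,"dp":[0.001,-0.0008,0.001],"delta_rot":[0,0,0]},{"hand":0.5,"dp":[0.002,-0.0008,0.001],"delta_rot":[0,0,0]},{"hand":0.5,"dp":[0.002,-0.0008,0.001],"delta_rot":[0,0,0]}]' 30;python3 -c "
from h import *
st()"
```

```text
time: 9.0
ee_pos: [0.4684, 0.1634, 0.0514]
ee_rot: [0.477, 0.523, 0.476, -0.522]
ft_force: [-12.6, -4.8, 18.0]
finger_gap: 0.065
t 9.0 pos [0.4684 0.1634 0.0514] jaw -5.27 tx [ 0.  0. -1.] F [-12.61  -4.84  18.01] T [-0.85  2.08 -0.06] gap 0.065 q6 0.38
```

```bash
python3 -m pendant '[{"hand":0.15,"dp":[-0.001,0,0],"delta_rot":[0,0,0]},{"hand":0,"dp":[-0.001,0,0],"delta_rot":[0,0,0]},{"hand":0,"dp":[-0.001,0,0],"delta_rot":[0,0,0]},{"hand":0,"dp":[-0.001,0,0],"delta_rot":[0,0,0]},{"hand":0,"dp":[-0.01,0,0],"delta_rot":[0,0,0]}]' 30;python3 -c "
from h import *
st()"
```

```text
time: 9.62
ee_pos: [0.4679, 0.1633, 0.0596]
ee_rot: [-0.476, -0.522, -0.477, 0.523]
ft_force: [-0.2, -0.8, 0.7]
finger_gap: 0.0857
t 9.62 pos [0.4679 0.1633 0.0596] jaw -5.27 tx [-0.001 -0.    -1.   ] F [-0.18 -0.78  0.72] T [-0.06 -0.01  0.04] gap 0.0857 q6 0.38
```

```bash
python3 -m pendant '[{"hand":0,"dp":[-0.03,0,0],"delta_rot":[0,0,0]},{"hand":0,"dp":[-0.07,0,0],"delta_rot":[0,0,0]},{"hand":0,"dp":[-0.1,0.02,0.05],"delta_rot":[-0.1,0,0]},{"hand":0,"dp":[-0.1,0.04,0.1],"delta_rot":[-0.1,0,0]},{"hand":0,"dp":[-0.1,0.06,0.15],"delta_rot":[-0.1,0,0]}]';sed -i 's/z0=s.*/z0=.05/; s/x=getmask.*/x=getmask(c,t,[.468,.166,.07],30)/' cr.py; cat >> cr.py <<'E'
for sub in([ms]+[[m] for m in ms]):
    f=fit(sub,CR,(.468,.166,-.09),.05); print([m[0] for m in sub],np.round(f[0],4),f[1:])
E
python3 cr.py p3
```

```text
time: 10.25
ee_pos: [0.5147, 0.0069, 0.1611]
ee_rot: [0.503, 0.498, 0.502, -0.497]
ft_force: [1.2, -0.2, -0.5]
finger_gap: 0.0851
t 10.25 pos [0.5147 0.0069 0.1611] jaw 0.48 tx [ 0.002 -0.    -1.   ] F [ 1.17 -0.18 -0.48] T [ 0.04 -0.03 -0.03] gap 0.0851 q6 -0.04
scene cradle (np.float64(4.5074374623526605), 0.78, np.int64(2040))
top cradle (np.float64(11.144463673616347), 0.64, np.int64(986))
scene cradle [(0.84, [0.4674, 0.1671, 0.0471])]
scene stop [(0.84, [0.4793, 0.2853, 0.0682])]
top cradle [(0.71, [0.4716, 0.1683, 0.0495])]
top stop [(0.86, [0.4789, 0.287, 0.0697])]
['scene', 'top'] [ 0.4692  0.1687 -0.0919] (np.float64(622.201414840446), np.float64(3026.0))
['scene'] [ 0.4686  0.1686 -0.0887] (np.float64(68.88910419069589), np.float64(2040.0))
['top'] [ 0.4693  0.167  -0.0915] (np.float64(550.526797385621), np.float64(986.0))
```

View pics/scene_p3.png

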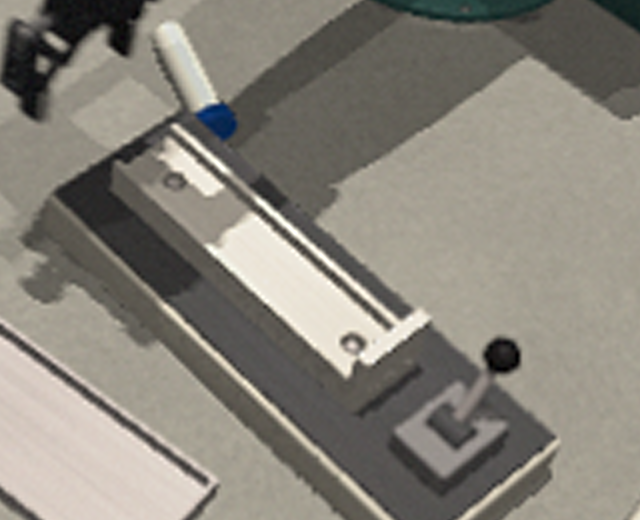

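The cradle is seated: both pegs show through the holes at about (175,180) and (352,343). Next I'll re-check the boxes.

```bash
cat > bx.py <<'E'
from h import *
imgs={c:imaging.snapshot(c) for c in("scene","top")}
def findboxes(z=0):
    pts=[]
    for c in imgs:
        L=[(d["conf"],np.array(d["xyz"])) for d in nets.spot_point(c,"box_1")]
        print(c,[(round(float(a),2),np.round(b,3).tolist()) for a,b in L])
        for a,b in L:
            if a>.3: pts.append((c,b))
    return pts
def fitbox(xy,z=0,yaw=.3):
    ms=[(c,g[1]) for c in imgs for g in [getmask(c,"box_1",[*xy,z+.035],12)] if g and 200<g[1].sum()<800]
    out=[]
    for sub in ([ms]+([[m] for m in ms] if len(ms)>1 else [])):
        if sub:
            f=fit(sub,BOX,(*xy,yaw),z); print("  fit",[m[0] for m in sub],np.round(f[0],4),round(f[1],1),f[2])
E
python3 - <<'E'
from bx import *
findboxes()
fitbox((.6833,-.079))
st(); goal((.6833,-.079,.1),.32)
cv2.imwrite("pics/t4.png",imgs["top"])
E
```

```text
scene [(0.94, [0.683, -0.075, 0.004]), (0.89, [0.542, -0.385, -0.0]), (0.76, [0.561, -0.271, -0.001]), (0.66, [0.58, -0.129, 0.0])]
top [(0.88, [0.543, -0.384, 0.0]), (0.79, [0.581, -0.134, -0.001]), (0.75, [0.554, -0.269, -0.002]), (0.54, [0.686, -0.081, -0.002])]
  fit ['scene', 'top'] [ 0.6846 -0.0801  0.3995] 89.6 762.0
  fit ['scene'] [ 0.6854 -0.0789  0.4909] 59.7 481.0
  fit ['top'] [ 0.6842 -0.0804  0.3621] 26.5 281.0
t 10.95 pos [0.5141 0.0089 0.1598] jaw 0.49 tx [ 0. -0. -1.] F [ 0.14 -0.47 -0.17] T [ 0.03  0.09 -0.04] gap 0.0856 q6 -0.04
dp [0.0598, 0.1684, 0.0893] rot [-0.3114, 0.0, -0.0] |dp| 0.2 deg 17.8
```

```bash
python3 -m pendant '[{"hand":0,"dp":[0,0.045,0.024],"delta_rot":[-0.08,0,0]},{"hand":0,"dp":[0.01,0.09,0.048],"delta_rot":[-0.16,0,0]},{"hand":0,"dp":[0.02,0.13,0.07],"delta_rot":[-0.24,0,0]},{"hand":0,"dp":[0.04,0.169,0.09],"delta_rot":[-0.32,0,0]},{"hand":0,"dp":[0.06,0.169,0.09],"delta_rot":[-0.32,0,0]}]' 40;python3 -m pendant '[{"hand":0,"dp":[0,0,0],"delta_rot":[0,0,0]}]'; python3 - <<'E'
from h import *
st(); goal((.684,-.0795,.018),.33)
E
```

```text
time: 11.58
ee_pos: [0.6853, -0.0812, 0.098]
ee_rot: [0.575, 0.411, 0.575, -0.412]
ft_force: [-0.1, 0.5, 0.0]
finger_gap: 0.0853
time: 11.7
ee_pos: [0.6827, -0.0798, 0.0976]
ee_rot: [0.574, 0.411, 0.576, -0.412]
ft_force: [-0.4, 0.6, 0.1]
finger_gap: 0.0853
t 11.7 pos [ 0.6827 -0.0798  0.0976] jaw 18.75 tx [-0.004  0.001 -1.   ] F [-0.4   0.59  0.1 ] T [-0.01 -0.   -0.03] gap 0.0853 q6 -0.48
dp [0.0796, 0.0016, 0.0003] rot [-0.0027, -0.0018, 0.0032] |dp| 0.08 deg 0.3
```

```bash
python3 -m pendant '[{"hand":0,"dp":[0.04,0.0015,0],"delta_rot":[0,0,0]},{"hand":0,"dp":[0.07,0.0015,0],"delta_rot":[0,0,0]},{"hand":0,"dp":[0.08,0.0015,0],"delta_rot":[0,0,0]},{"hand":0.3,"dp":[0.08,0.0015,0],"delta_rot":[0,0,0]},{"hand":0.6,"dp":[0.08,0.0015,0],"delta_rot":[0,0,0]}]' 40;python3 -m pendant '[{"hand":0.6,"dp":[0,0,0],"delta_rot":[0,0,0]},{"hand":0.6,"dp":[0,0,0],"delta_rot":[0,0,0]},{"hand":0.6,"dp":[-0.02,0,0],"delta_rot":[0,0,0]},{"hand":0.6,"dp":[-0.06,0,0],"delta_rot":[0,0,0]},{"hand":0.6,"dp":[-0.1,0,0],"delta_rot":[0,0,0]}]' 40; python3 -m pendant '[{"hand":0.6,"dp":[0,0,0],"delta_rot":[0,0,0]},{"hand":0.6,"dp":[0,0,0],"delta_rot":[0,0,0]}]'; python3 - <<'E'
from h import *
st()
E
```

```text
time: 12.32
ee_pos: [0.686, -0.0796, 0.0218]
ee_rot: [0.576, 0.412, 0.574, -0.411]
ft_force: [0.7, 0.2, -0.1]
finger_gap: 0.0518
time: 12.95
ee_pos: [0.6853, -0.0797, 0.1225]
ee_rot: [0.575, 0.412, 0.575, -0.412]
ft_force: [0.5, 0.7, -2.0]
finger_gap: 0.0457
time: 13.2
ee_pos: [0.6851, -0.0797, 0.1201]
ee_rot: [0.575, 0.412, 0.575, -0.412]
ft_force: [1.0, 0.3, -2.0]
finger_gap: 0.0455
t 13.2 pos [ 0.6851 -0.0797  0.1201] jaw 18.79 tx [ 0. -0. -1.] F [ 0.96  0.26 -2.02] T [-0.04  0.01 -0.03] gap 0.0455 q6 -0.48
```

Box A weighs about 2 N, so it is empty and goes to the tray, at its +y place.

```bash
python3 - <<'E'
from h import *
goal((.6654,.2025,.1),.073)
E
```

```text
dp [0.0201, 0.0722, -0.2735] rot [0.2549, 0.0001, -0.0001] |dp| 0.284 deg 14.6
```

```bash
python3 -m pendant '[{"hand":0.6,"dp":[0,0.01,-0.045],"delta_rot":[0.04,0,0]},{"hand":0.6,"dp":[0,0.026,-0.1],"delta_rot":[0.1,0,0]},{"hand":0.6,"dp":[0,0.042,-0.16],"delta_rot":[0.16,0,0]},{"hand":0.6,"dp":[0,0.058,-0.22],"delta_rot":[0.21,0,0]},{"hand":0.6,"dp":[0.02,0.072,-0.2735],"delta_rot":[0.255,0,0]}]';python3 -m pendant '[{"hand":0.6,"dp":[0.02,0,0],"delta_rot":[0,0,0]},{"hand":0.6,"dp":[0.04,0,0],"delta_rot":[0,0,0]}]'; python3 - <<'E'
from h import *
st();goal((.6654,.2025,.025),.073)
E
```

```text
time: 13.82
ee_pos: [0.6652, 0.2047, 0.1001]
ee_rot: [0.518, 0.482, 0.517, -0.481]
ft_force: [1.1, 0.3, -2.2]
finger_gap: 0.0455
time: 14.08
ee_pos: [0.6648, 0.2022, 0.0578]
ee_rot: [0.518, 0.481, 0.518, -0.482]
ft_force: [1.1, -0.3, -2.7]
finger_gap: 0.0457
t 14.07 pos [0.6648 0.2022 0.0578] jaw 4.23 tx [-0.002 -0.001 -1.   ] F [ 1.11 -0.33 -2.65] T [-0.04  0.02  0.02] gap 0.0457 q6 0.18
dp [0.0328, 0.0007, -0.0003] rot [0.0008, 0.0006, 0.0016] |dp| 0.033 deg 0.1
```

```bash
python3 -m pendant '[{"hand":0.6,"dp":[0.015,0,0],"delta_rot":[0,0,0]},{"hand":0.6,"dp":[0.027,0,0],"delta_rot":[0,0,0]},{"hand":0.6,"dp":[0.034,0,0],"delta_rot":[0,0,0]},{"hand":0.6,"dp":[0.034,0,0],"delta_rot":[0,0,0]}]'; python3 - <<'E'
from h import *
st()
E
```

```text
time: 14.58
ee_pos: [0.6658, 0.2021, 0.0263]
ee_rot: [0.518, 0.482, 0.518, -0.481]
ft_force: [-0.0, -1.1, -0.6]
finger_gap: 0.0455
t 14.57 pos [0.6658 0.2021 0.0263] jaw 4.16 tx [ 0.001  0.    -1.   ] F [-0.04 -1.09 -0.57] T [ 0.04  0.04 -0.03] gap 0.0455 q6 0.19
```

Force is starting to unload, so I'll go down 3 mm more, release, and retreat.

```bash
python3 -m pendant '[{"hand":0.6,"dp":[0.003,0,0],"delta_rot":[0,0,0]},{"hand":0.3,"dp":[0.003,0,0],"delta_rot":[0,0,0]},{"hand":0.25,"dp":[0.003,0,0],"delta_rot":[0,0,0]},{"hand":0.2,"dp":[0.002,0,0],"delta_rot":[0,0,0]},{"hand":0.2,"dp":[-0.03,0,0],"delta_rot":[0,0,0]}]'; python3 -m pendant '[{"hand":0,"dp":[-0.04,0,0],"delta_rot":[0,0,0]},{"hand":0,"dp":[-0.07,0,0.05],"delta_rot":[0,0,0]},{"hand":0,"dp":[-0.07,-0.02,0.1],"delta_rot":[-0.1,0,0]},{"hand":0,"dp":[-0.07,-0.04,0.16],"delta_rot":[-0.2,0,0]},{"hand":0,"dp":[-0.07,-0.06,0.22],"delta_rot":[-0.3,0,0]}]'; python3 - <<'E'
from bx import *
findboxes()
fitbox((.6654,.2025),.004,.07)
fitbox((.5801,-.1337),0,.4)
st(); goal((.5801,-.1337,.1),.41)
cv2.imwrite("pics/s5.png",imgs["scene"])
E
```

```text
time: 15.2
ee_pos: [0.6641, 0.2021, 0.0535]
ee_rot: [0.517, 0.48, 0.519, -0.483]
ft_force: [0.3, -0.3, 0.5]
finger_gap: 0.0685
time: 15.82
ee_pos: [0.6213, -0.0216, 0.1259]
ee_rot: [0.585, 0.398, 0.585, -0.397]
ft_force: [1.1, -1.2, 0.4]
finger_gap: 0.0856
scene [(0.98, [0.668, 0.206, 0.005]), (0.68, [0.539, -0.388, -0.0]), (0.59, [0.56, -0.274, -0.003])]
top [(0.81, [0.556, -0.271, 0.001]), (0.77, [0.666, 0.202, 0.004]), (0.76, [0.582, -0.134, 0.0]), (0.53, [0.54, -0.385, 0.001])]
  fit ['scene', 'top'] [0.6656 0.2041 0.0732] 47.1 934.0
  fit ['scene'] [0.6658 0.2044 0.0846] 23.7 607.0
  fit ['top'] [0.6657 0.2032 0.0706] 19.0 327.0
  fit ['scene', 'top'] [ 0.5819 -0.1342  0.3885] 226.1 600.0
  fit ['scene'] [ 0.5878 -0.1442  0.8426] 187.0 281.0
  fit ['top'] [ 0.5821 -0.1343  0.3822] 11.8 319.0
t 16.23 pos [ 0.6222 -0.0188  0.1257] jaw 21.42 tx [-0.  0. -1.] F [0.56 0.13 0.85] T [ 0.02 -0.01  0.02] gap 0.0852 q6 -0.45
dp [0.0257, -0.0811, 0.0916] rot [-0.0361, -0.0002, 0.0001] |dp| 0.125 deg 2.1
```

View pics/s5.png

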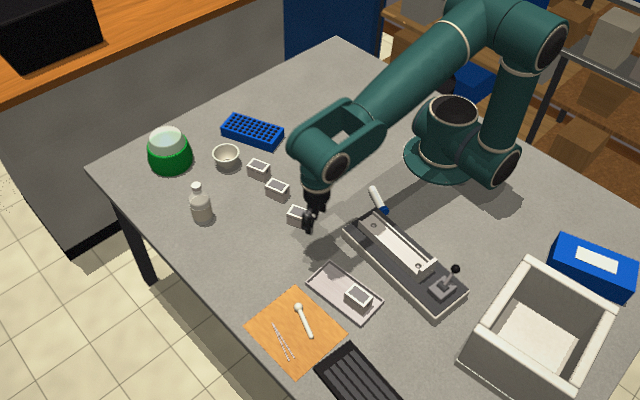

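Box A stands in the tray at about (357,296). Next is box B.

```bash
python3 -m pendant '[{"hand":0,"dp":[0,-0.03,0.035],"delta_rot":[-0.02,0,0]},{"hand":0,"dp":[0,-0.06,0.07],"delta_rot":[-0.03,0,0]},{"hand":0,"dp":[0.02,-0.08,0.0915],"delta_rot":[-0.03,0,0]},{"hand":0,"dp":[0.026,-0.0805,0.0915],"delta_rot":[-0.03,0,0]},{"hand":0,"dp":[0.026,-0.0805,0.0915],"delta_rot":[-0.03,0,0]}]' 40; python3 - <<'E'
from h import *
st(); goal((.581,-.134,.018),.40)
E
```

```text
time: 16.85
ee_pos: [0.5806, -0.1335, 0.0995]
ee_rot: [0.59, 0.39, 0.59, -0.39]
ft_force: [-0.4, 0.5, -0.1]
finger_gap: 0.0856
t 16.85 pos [ 0.5806 -0.1335  0.0995] jaw 23.13 tx [-0.001  0.    -1.   ] F [-0.36  0.46 -0.07] T [-0.02 -0.02 -0.03] gap 0.0856 q6 -0.67
dp [0.0815, 0.0002, 0.0007] rot [0.0036, -0.0007, 0.0005] |dp| 0.081 deg 0.2
```

```bash
python3 -m pendant '[{"hand":0,"dp":[0.04,0,0],"delta_rot":[0,0,0]},{"hand":0,"dp":[0.07,0,0],"delta_rot":[0,0,0]},{"hand":0,"dp":[0.0815,0,0],"delta_rot":[0,0,0]},{"hand":0.3,"dp":[0.0815,0,0],"delta_rot":[0,0,0]},{"hand":0.6,"dp":[0.0815,0,0],"delta_rot":[0,0,0]}]' 40;python3 -m pendant '[{"hand":0.6,"dp":[0,0,0],"delta_rot":[0,0,0]},{"hand":0.6,"dp":[0,0,0],"delta_rot":[0,0,0]},{"hand":0.6,"dp":[-0.02,0,0],"delta_rot":[0,0,0]},{"hand":0.6,"dp":[-0.06,0,0],"delta_rot":[0,0,0]},{"hand":0.6,"dp":[-0.1,0,0],"delta_rot":[0,0,0]}]' 60; python3 -m pendant '[{"hand":0.6,"dp":[0,0,0],"delta_rot":[0,0,0]},{"hand":0.6,"dp":[0,0,0],"delta_rot":[0,0,0]}]'; python3 - <<'E'
from h import *
st()
E
```

```text
time: 17.48
ee_pos: [0.5812, -0.1344, 0.0198]
ee_rot: [0.591, 0.39, 0.589, -0.389]
ft_force: [-0.1, 0.1, -0.4]
finger_gap: 0.0517
time: 18.1
ee_pos: [0.58, -0.1344, 0.1205]
ee_rot: [0.59, 0.39, 0.59, -0.39]
ft_force: [1.0, -0.1, -6.3]
finger_gap: 0.0452
time: 18.35
ee_pos: [0.5797, -0.1343, 0.1173]
ee_rot: [0.59, 0.39, 0.59, -0.39]
ft_force: [0.5, -0.1, -7.7]
finger_gap: 0.0454
t 18.35 pos [ 0.5797 -0.1343  0.1173] jaw 23.09 tx [-0.001  0.    -1.   ] F [ 0.49 -0.14 -7.69] T [ 0.02  0.01 -0.02] gap 0.0454 q6 -0.67
```

Box B weighs about 7 N, so it is full and goes to the cradle.

```bash
python3 - <<'E'
from h import *
goal((.4756,.2422,.125),-.0905)
E
```

```text
dp [-0.0075, 0.0518, -0.3872] rot [0.4935, -0.0005, 0.0012] |dp| 0.391 deg 28.3
```

```bash
python3 -m pendant '[{"hand":0.6,"dp":[-0.005,0.005,-0.03],"delta_rot":[0.05,0,0]},{"hand":0.6,"dp":[-0.008,0.011,-0.08],"delta_rot":[0.12,0,0]},{"hand":0.6,"dp":[-0.008,0.017,-0.13],"delta_rot":[0.19,0,0]},{"hand":0.6,"dp":[-0.008,0.024,-0.18],"delta_rot":[0.26,0,0]},{"hand":0.6,"dp":[-0.008,0.03,-0.23],"delta_rot":[0.33,0,0]}]'; python3 - <<'E'
from h import *
st(); goal((.4756,.2422,.125),-.0905)
E
```

```text
time: 18.98
ee_pos: [0.5163, 0.0902, 0.1243]
ee_rot: [0.517, 0.481, 0.518, -0.483]
ft_force: [0.4, 0.1, -6.9]
finger_gap: 0.0449
t 18.98 pos [0.5163 0.0902 0.1243] jaw 4.04 tx [-0.003 -0.    -1.   ] F [ 0.43  0.14 -6.88] T [ 0.09 -0.06 -0.04] gap 0.0449 q6 0.05
dp [-0.0006, -0.0299, -0.1545] rot [0.1609, 0.0003, 0.0027] |dp| 0.157 deg 9.2
```

```bash
python3 -m pendant '[{"hand":0.6,"dp":[0,-0.01,-0.05],"delta_rot":[0.05,0,0]},{"hand":0.6,"dp":[0,-0.02,-0.1],"delta_rot":[0.1,0,0]},{"hand":0.6,"dp":[0,-0.029,-0.148],"delta_rot":[0.16,0,0]},{"hand":0.6,"dp":[0,-0.029,-0.152],"delta_rot":[0.16,0,0]},{"hand":0.6,"dp":[0,-0.029,-0.152],"delta_rot":[0.16,0,0]}]'; python3 - <<'E'
from bx import *
st(); goal((.4756,.2422,.125),-.0905)
for c,(u,v) in (("scene",(330,170)),("top",(175,170))):
    im=cv2.resize(imgs[c],None,fx=4,fy=4,interpolation=cv2.INTER_CUBIC); cv2.imwrite(f"pics/{c}_6.png",im[v*4:v*4+520,u*4:u*4+640])
E
```

```text
time: 19.6
ee_pos: [0.4771, 0.2382, 0.1248]
ee_rot: [-0.478, -0.52, -0.478, 0.522]
ft_force: [-0.6, 0.1, -6.6]
finger_gap: 0.0453
t 19.7 pos [0.4777 0.2375 0.1255] jaw -5.01 tx [-0.001 -0.001 -1.   ] F [-0.26  0.2  -7.31] T [-0.03  0.06  0.03] gap 0.0452 q6 0.5
dp [0.0005, -0.0025, -0.0045] rot [0.003, 0.0009, 0.0011] |dp| 0.005 deg 0.2
```

View pics/scene_6.png

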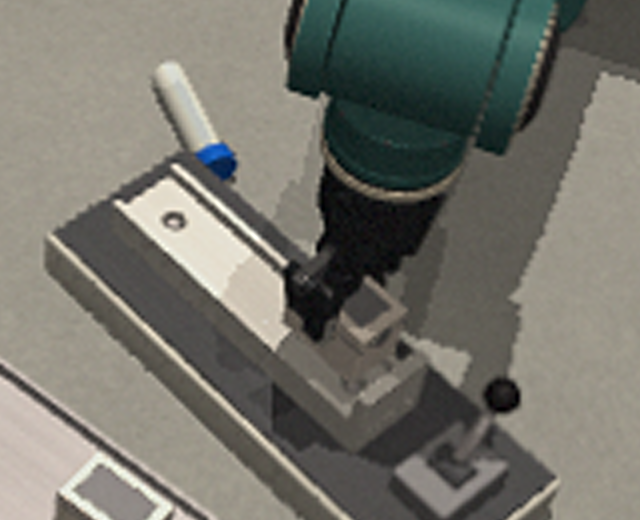

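```bash
python3 -m pendant '[{"hand":0.6,"dp":[0.008,-0.0025,0],"delta_rot":[0,0,0]},{"hand":0.6,"dp":[0.016,-0.0025,0],"delta_rot":[0.004,0,0]},{"hand":0.6,"dp":[0.024,-0.0025,0],"delta_rot":[0.004,0,0]},{"hand":0.6,"dp":[0.03,-0.0025,0],"delta_rot":[0.004,0,0]},{"hand":0.6,"dp":[0.034,-0.0025,0],"delta_rot":[0.004,0,0]}]'; python3 - <<'E'
from h import *
st()
E
```

```text
time: 20.32
ee_pos: [0.4752, 0.2385, 0.0918]
ee_rot: [-0.477, -0.522, -0.477, 0.522]
ft_force: [-0.5, 0.5, -7.0]
finger_gap: 0.0451
t 20.32 pos [0.4752 0.2385 0.0918] jaw -5.21 tx [-0. -0. -1.] F [-0.47  0.5  -7.03] T [ 0.01  0.   -0.02] gap 0.0451 q6 0.51
```

```bash
python3 -m pendant '[{"hand":0.6,"dp":[0.0015,0,0],"delta_rot":[0,0,0]},{"hand":0.6,"dp":[0.003,0,0],"delta_rot":[0,0,0]},{"hand":0.6,"dp":[0.003,0,0],"delta_rot":[0,0,0]}]'; python3 - <<'E'
from h import *
st()
E
```

```text
time: 20.7
ee_pos: [0.4753, 0.2387, 0.0903]
ee_rot: [0.477, 0.522, 0.477, -0.522]
ft_force: [-4.7, -3.0, 2.0]
finger_gap: 0.0452
t 20.7 pos [0.4753 0.2387 0.0903] jaw -5.21 tx [ 0.  0. -1.] F [-4.68 -3.01  2.02] T [-0.34  0.83 -0.05] gap 0.0452 q6 0.51
```

```bash
python3 -m pendant '[{"hand":0.6,"dp":[-0.001,0,-0.002],"delta_rot":[0,0,0]},{"hand":0.6,"dp":[-0.001,0,-0.004],"delta_rot":[0,0,0]},{"hand":0.6,"dp":[-0.001,0,-0.006],"delta_rot":[0,0,0]},{"hand":0.6,"dp":[-0.001,0,-0.008],"delta_rot":[0,0,0]}]'; python3 - <<'E'
from h import *
st()
E
```

```text
time: 21.2
ee_pos: [0.476, 0.2467, 0.0903]
ee_rot: [0.477, 0.522, 0.477, -0.522]
ft_force: [0.4, -0.4, -6.5]
finger_gap: 0.0448
t 21.2 pos [0.476  0.2467 0.0903] jaw -5.21 tx [ 0. -0. -1.] F [ 0.4  -0.4  -6.46] T [-0.14 -0.02 -0.01] gap 0.0448 q6 0.52
```

```bash
python3 -m pendant '[{"hand":0.6,"dp":[0,0,-0.0015],"delta_rot":[0,0,0]},{"hand":0.6,"dp":[0,0,-0.003],"delta_rot":[0,0,0]},{"hand":0.6,"dp":[0,0,-0.003],"delta_rot":[0,0,0]}]';python3 -m pendant '[{"hand":0.6,"dp":[0,0,-0.0015],"delta_rot":[0,0,0]},{"hand":0.6,"dp":[0,0,-0.002],"delta_rot":[0,0,0]},{"hand":0.6,"dp":[0,0,-0.002],"delta_rot":[0,0,0]}]'; python3 - <<'E'
from h import *
st()
E
```

```text
time: 21.58
ee_pos: [0.4763, 0.2492, 0.0903]
ee_rot: [-0.477, -0.522, -0.477, 0.522]
ft_force: [-0.3, -5.2, -4.7]
finger_gap: 0.0449
time: 21.95
ee_pos: [0.4763, 0.2494, 0.0904]
ee_rot: [-0.478, -0.521, -0.476, 0.524]
ft_force: [-4.2, -22.6, 1.9]
finger_gap: 0.0452
t 21.95 pos [0.4763 0.2494 0.0904] jaw -5.23 tx [-0.001 -0.005 -1.   ] F [ -4.17 -22.61   1.91] T [-3.49  0.69  0.46] gap 0.0452 q6 0.53
```

Box B is against the stop (22 N). I'll ease the push and release.

```bash
python3 -m pendant '[{"hand":0.6,"dp":[0.0005,0,0.002],"delta_rot":[0,0,0]},{"hand":0.35,"dp":[0.0005,0,0.002],"delta_rot":[0,0,0]},{"hand":0.3,"dp":[0.0005,0,0.002],"delta_rot":[0,0,0]},{"hand":0.25,"dp":[-0.001,0,0.002],"delta_rot":[0,0,0]},{"hand":0.25,"dp":[-0.03,0,0.002],"delta_rot":[0,0,0]}]'; python3 -m pendant '[{"hand":0,"dp":[-0.05,0,0],"delta_rot":[0,0,0]},{"hand":0,"dp":[-0.06,0.015,0.05],"delta_rot":[-0.1,0,0]},{"hand":0,"dp":[-0.06,0.03,0.11],"delta_rot":[-0.2,0,0]},{"hand":0,"dp":[-0.06,0.045,0.17],"delta_rot":[-0.3,0,0]},{"hand":0,"dp":[-0.06,0.06,0.23],"delta_rot":[-0.4,0,0]}]'; cat > ck.py <<'E'
from bx import *
import sys
st()
for c,(u,v) in (("scene",(330,170)),("top",(175,170))):
    im=cv2.resize(imgs[c],None,fx=4,fy=4,interpolation=cv2.INTER_CUBIC); cv2.imwrite(f"pics/{c}_{sys.argv[1]}.png",im[v*4:v*4+520,u*4:u*4+640])
findboxes()
C0=np.array([.4688,.1675]); a=-.0905
def cf(x,y):
    d=np.array([x,y])-C0; return np.round([d[0]*np.cos(a)+d[1]*np.sin(a),-d[0]*np.sin(a)+d[1]*np.cos(a)],4)
for y in map(float,sys.argv[2:]):
    p=C0+[-np.sin(a)*y,np.cos(a)*y]; fitbox(p,.07,a)
E
python3 ck.py 7 .083; python3 - <<'E'
from bx import *
fitbox((.5567,-.2691),0,.29)
goal((.5567,-.269,.12),.29)
E
```

```text
time: 22.58
ee_pos: [0.4754, 0.2493, 0.119]
ee_rot: [-0.476, -0.521, -0.477, 0.523]
ft_force: [0.0, 0.2, 0.3]
finger_gap: 0.0641
time: 23.2
ee_pos: [0.5151, 0.0132, 0.1808]
ee_rot: [0.572, 0.416, 0.571, -0.416]
ft_force: [2.0, 0.4, 0.9]
finger_gap: 0.0856
t 23.3 pos [0.5155 0.0104 0.1806] jaw 17.65 tx [ 0.001 -0.001 -1.   ] F [ 0.   -0.15  0.72] T [ 0.03 -0.02  0.04] gap 0.0854 q6 -0.34
scene [(0.98, [0.474, 0.253, 0.069]), (0.85, [0.665, 0.208, 0.009]), (0.64, [0.543, -0.385, -0.001]), (0.62, [0.556, -0.269, 0.0])]
top [(0.74, [0.473, 0.248, 0.07]), (0.64, [0.54, -0.383, 0.002]), (0.59, [0.555, -0.271, -0.001]), (0.56, [0.669, 0.155, 0.001]), (0.23, [0.478, 0.286, 0.072])]
  fit ['scene'] [0.4718 0.2493 0.1261] 120.5 509.0
  fit ['scene', 'top'] [ 0.5572 -0.2683  0.3439] 73.0 708.0
  fit ['scene'] [ 0.5573 -0.2681  0.3189] 17.0 455.0
  fit ['top'] [ 0.5556 -0.2683  0.4081] 52.2 253.0
dp [0.0603, -0.0474, 0.2842] rot [0.0204, -0.0, -0.0001] |dp| 0.294 deg 1.2
```

View pics/scene_7.png

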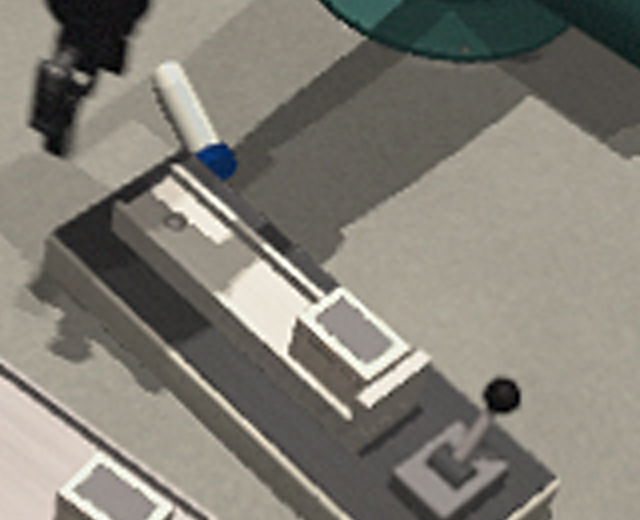

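Box B stands between the lips against the stop, around crop pixel (352,330). Next is box C.

```bash
python3 -m pendant '[{"hand":0,"dp":[0,-0.008,0.05],"delta_rot":[0,0,0]},{"hand":0,"dp":[0.01,-0.018,0.11],"delta_rot":[0,0,0]},{"hand":0,"dp":[0.03,-0.028,0.17],"delta_rot":[0,0,0]},{"hand":0,"dp":[0.045,-0.038,0.23],"delta_rot":[0,0,0]},{"hand":0,"dp":[0.06,-0.047,0.284],"delta_rot":[0,0,0]}]' 40; python3 -m pendant '[{"hand":0,"dp":[0,0,0],"delta_rot":[0,0,0]},{"hand":0,"dp":[0,0,0],"delta_rot":[0,0,0]}]' ;python3 - <<'E'
from h import *
st(); goal((.5569,-.2685,.018),.315)
E
```

```text
time: 24.32
ee_pos: [0.557, -0.2711, 0.1198]
ee_rot: [0.571, 0.417, 0.571, -0.417]
ft_force: [0.9, 0.8, 0.6]
finger_gap: 0.085
time: 24.58
ee_pos: [0.5569, -0.269, 0.1203]
ee_rot: [0.571, 0.417, 0.571, -0.417]
ft_force: [-0.3, -0.1, 1.3]
finger_gap: 0.0854
t 24.57 pos [ 0.5569 -0.269   0.1203] jaw 17.72 tx [-0.  0. -1.] F [-0.3  -0.07  1.34] T [ 0.06 -0.01  0.01] gap 0.0854 q6 -0.8
dp [0.1023, 0.0002, -0.0004] rot [-0.0057, -0.0005, 0.0] |dp| 0.102 deg 0.3
```

```bash
python3 -m pendant '[{"hand":0,"dp":[0.05,0,0],"delta_rot":[0,0,0]},{"hand":0,"dp":[0.09,0,0],"delta_rot":[0,0,0]},{"hand":0,"dp":[0.102,0,0],"delta_rot":[0,0,0]},{"hand":0.3,"dp":[0.102,0,0],"delta_rot":[0,0,0]},{"hand":0.6,"dp":[0.102,0,0],"delta_rot":[0,0,0]}]' 40;python3 -m pendant '[{"hand":0.6,"dp":[0,0,0],"delta_rot":[0,0,0]},{"hand":0.6,"dp":[0,0,0],"delta_rot":[0,0,0]},{"hand":0.6,"dp":[-0.02,0,0],"delta_rot":[0,0,0]},{"hand":0.6,"dp":[-0.06,0,0],"delta_rot":[0,0,0]},{"hand":0.6,"dp":[-0.1,0,0],"delta_rot":[0,0,0]}]' 60; python3 -m pendant '[{"hand":0.6,"dp":[0,0,0],"delta_rot":[0,0,0]},{"hand":0.6,"dp":[0,0,0],"delta_rot":[0,0,0]}]'; python3 - <<'E'
from h import *
st(); goal((.4688-.0904*.01,.1675-.01*.996,.125),-.0905)
E
```

```text
time: 25.2
ee_pos: [0.5577, -0.2699, 0.0205]
ee_rot: [0.572, 0.417, 0.57, -0.417]
ft_force: [0.2, 0.4, 1.0]
finger_gap: 0.0514
time: 25.82
ee_pos: [0.5565, -0.2697, 0.1208]
ee_rot: [0.571, 0.417, 0.571, -0.417]
ft_force: [0.3, -0.4, -6.7]
finger_gap: 0.0449
time: 26.08
ee_pos: [0.5562, -0.2695, 0.1174]
ee_rot: [0.571, 0.417, 0.571, -0.417]
ft_force: [-0.4, 0.9, -7.4]
finger_gap: 0.0447
t 26.07 pos [ 0.5562 -0.2695  0.1174] jaw 17.7 tx [-0.001  0.001 -1.   ] F [-0.36  0.86 -7.45] T [ 0.03  0.   -0.04] gap 0.0447 q6 -0.8
dp [-0.0073, 0.0457, -0.4337] rot [0.3994, -0.0006, 0.0009] |dp| 0.436 deg 22.9
```

Box C is full as well (about 7.4 N). It goes to slot 2.

```bash
python3 -m pendant '[{"hand":0.6,"dp":[-0.005,0.005,-0.04],"delta_rot":[0.04,0,0]},{"hand":0.6,"dp":[-0.01,0.011,-0.095],"delta_rot":[0.09,0,0]},{"hand":0.6,"dp":[-0.01,0.017,-0.15],"delta_rot":[0.14,0,0]},{"hand":0.6,"dp":[-0.01,0.023,-0.205],"delta_rot":[0.19,0,0]},{"hand":0.6,"dp":[-0.01,0.028,-0.26],"delta_rot":[0.24,0,0]}]'; python3 - <<'E'
from h import *
st(); goal((.469,.1695,.125),-.0905)
E
```

```text
time: 26.7
ee_pos: [0.5029, -0.012, 0.1264]
ee_rot: [0.516, 0.482, 0.517, -0.483]
ft_force: [0.4, 0.5, -6.3]
finger_gap: 0.0453
t 26.7 pos [ 0.5029 -0.012   0.1264] jaw 3.84 tx [-0.003  0.    -1.   ] F [ 0.36  0.54 -6.26] T [ 0.05 -0.07  0.05] gap 0.0453 q6 -0.14
dp [0.0016, -0.0216, -0.1833] rot [0.1576, -0.0003, 0.0025] |dp| 0.185 deg 9.0
```

```bash
python3 -m pendant '[{"hand":0.6,"dp":[0,-0.007,-0.05],"delta_rot":[0.05,0,0]},{"hand":0.6,"dp":[0,-0.014,-0.1],"delta_rot":[0.1,0,0]},{"hand":0.6,"dp":[0,-0.019,-0.15],"delta_rot":[0.15,0,0]},{"hand":0.6,"dp":[0,-0.021,-0.178],"delta_rot":[0.158,0,0]},{"hand":0.6,"dp":[0,-0.021,-0.178],"delta_rot":[0.158,0,0]}]'; python3 -m pendant '[{"hand":0.6,"dp":[0,0,0],"delta_rot":[0,0,0]}]';python3 - <<'E'
from h import *
st(); goal((.469,.1695,.09),-.0905)
E
```

```text
time: 27.32
ee_pos: [0.4699, 0.164, 0.1265]
ee_rot: [-0.477, -0.52, -0.478, 0.522]
ft_force: [0.8, -0.1, -7.1]
finger_gap: 0.045
time: 27.45
ee_pos: [0.4706, 0.1622, 0.127]
ee_rot: [-0.477, -0.521, -0.478, 0.522]
ft_force: [-0.4, -0.4, -7.7]
finger_gap: 0.0449
t 27.45 pos [0.4706 0.1622 0.127 ] jaw -5.08 tx [-0.002 -0.001 -1.   ] F [-0.44 -0.39 -7.72] T [-0.03  0.02 -0.04] gap 0.0449 q6 0.37
dp [0.037, -0.0021, -0.0072] rot [0.0019, 0.0009, 0.0018] |dp| 0.038 deg 0.2
```

```bash
python3 -m pendant '[{"hand":0.6,"dp":[0.008,-0.0015,-0.003],"delta_rot":[0,0,0]},{"hand":0.6,"dp":[0.018,-0.002,-0.005],"delta_rot":[0,0,0]},{"hand":0.6,"dp":[0.026,-0.002,-0.005],"delta_rot":[0,0,0]},{"hand":0.6,"dp":[0.032,-0.002,-0.005],"delta_rot":[0,0,0]},{"hand":0.6,"dp":[0.035,-0.002,-0.005],"delta_rot":[0,0,0]}]'; python3 -m pendant '[{"hand":0.6,"dp":[0.0015,0,0],"delta_rot":[0,0,0]},{"hand":0.6,"dp":[0.0025,0,0],"delta_rot":[0,0,0]},{"hand":0.6,"dp":[0.0025,0,0],"delta_rot":[0,0,0]}]';python3 - <<'E'
from h import *
st()
E
```

```text
time: 28.08
ee_pos: [0.4694, 0.1676, 0.0928]
ee_rot: [-0.477, -0.522, -0.477, 0.522]
ft_force: [0.0, -0.1, -6.0]
finger_gap: 0.0452
time: 28.45
ee_pos: [0.4696, 0.1677, 0.0909]
ee_rot: [0.477, 0.522, 0.477, -0.522]
ft_force: [0.4, 1.2, -6.7]
finger_gap: 0.0451
t 28.45 pos [0.4696 0.1677 0.0909] jaw -5.1 tx [ 0.  0. -1.] F [ 0.36  1.24 -6.68] T [ 0.   -0.04 -0.03] gap 0.0451 q6 0.38
```

```bash
python3 -m pendant '[{"hand":0.6,"dp":[0.0008,-0.0006,-0.003],"delta_rot":[0.002,0,0]},{"hand":0.6,"dp":[0.0008,-0.0006,-0.006],"delta_rot":[0.002,0,0]},{"hand":0.6,"dp":[0.0008,-0.0006,-0.008],"delta_rot":[0.002,0,0]},{"hand":0.6,"dp":[0.0008,-0.0006,-0.009],"delta_rot":[0.002,0,0]}]';python3 - <<'E'
from h import *
st()
E
```

```text
time: 28.95
ee_pos: [0.4701, 0.1768, 0.0907]
ee_rot: [0.477, 0.522, 0.476, -0.522]
ft_force: [-1.6, -6.2, 2.6]
finger_gap: 0.0449
t 28.95 pos [0.4701 0.1768 0.0907] jaw -5.21 tx [ 0.001 -0.    -1.   ] F [-1.62 -6.2   2.56] T [-1.01 -0.09 -0.06] gap 0.0449 q6 0.4
```

```bash
python3 -m pendant '[{"hand":0.6,"dp":[-0.0008,0,-0.0015],"delta_rot":[0,0,0]},{"hand":0.6,"dp":[-0.0008,0,-0.0025],"delta_rot":[0,0,0]},{"hand":0.6,"dp":[-0.0008,0,-0.0025],"delta_rot":[0,0,0]}]';python3 -m pendant '[{"hand":0.6,"dp":[0,0,-0.0015],"delta_rot":[0,0,0]},{"hand":0.6,"dp":[0,0,-0.002],"delta_rot":[0,0,0]},{"hand":0.6,"dp":[0,0,-0.002],"delta_rot":[0,0,0]}]';python3 - <<'E'
from h import *
st()
E
```

```text
time: 29.32
ee_pos: [0.4698, 0.1789, 0.0907]
ee_rot: [-0.477, -0.522, -0.477, 0.523]
ft_force: [-2.0, -5.9, -1.2]
finger_gap: 0.0447
time: 29.7
ee_pos: [0.4699, 0.1792, 0.0907]
ee_rot: [-0.478, -0.521, -0.476, 0.524]
ft_force: [-5.6, -26.0, 4.5]
finger_gap: 0.045
t 29.7 pos [0.4699 0.1792 0.0907] jaw -5.22 tx [-0.001 -0.005 -1.   ] F [ -5.57 -25.98   4.48] T [-3.67  0.73  0.39] gap 0.045 q6 0.41
```

Box C has closed up against box B (26 N, at the expected position). I'll release and move on to box D.

```bash
python3 -m pendant '[{"hand":0.6,"dp":[0.0003,0,0.002],"delta_rot":[0,0,0]},{"hand":0.35,"dp":[0.0003,0,0.002],"delta_rot":[0,0,0]},{"hand":0.3,"dp":[0.0003,0,0.002],"delta_rot":[0,0,0]},{"hand":0.25,"dp":[-0.001,0,0.002],"delta_rot":[0,0,0]},{"hand":0.25,"dp":[-0.03,0,0.002],"delta_rot":[0,0,0]}]'; python3 -m pendant '[{"hand":0,"dp":[-0.05,0,0],"delta_rot":[0,0,0]},{"hand":0,"dp":[-0.06,0.015,0.05],"delta_rot":[-0.1,0,0]},{"hand":0,"dp":[-0.06,0.03,0.11],"delta_rot":[-0.2,0,0]},{"hand":0,"dp":[-0.06,0.045,0.17],"delta_rot":[-0.3,0,0]},{"hand":0,"dp":[-0.06,0.06,0.23],"delta_rot":[-0.4,0,0]}]';python3 ck.py 8 .083 .013; python3 - <<'E'
from bx import *
fitbox((.5415,-.3845),0,.3)
goal((.5419,-.3845,.12),.37)
E
```

```text
time: 30.32
ee_pos: [0.4691, 0.1791, 0.1195]
ee_rot: [-0.476, -0.521, -0.477, 0.523]
ft_force: [0.5, -0.8, 0.2]
finger_gap: 0.064
time: 30.95
ee_pos: [0.5089, -0.0572, 0.1813]
ee_rot: [0.572, 0.416, 0.571, -0.416]
ft_force: [0.6, 0.5, 1.4]
finger_gap: 0.0852
t 31.05 pos [ 0.509  -0.0599  0.1808] jaw 17.65 tx [ 0.    -0.001 -1.   ] F [ 0.14  0.29 -0.98] T [0.01 0.03 0.03] gap 0.0854 q6 -0.47
scene [(0.87, [0.539, -0.386, -0.001]), (0.72, [0.473, 0.178, 0.069]), (0.66, [0.666, 0.208, 0.008]), (0.56, [0.475, 0.252, 0.069])]
top [(0.88, [0.54, -0.388, 0.004]), (0.76, [0.67, 0.201, 0.002]), (0.72, [0.476, 0.247, 0.069]), (0.62, [0.469, 0.178, 0.069])]
  fit ['top'] [ 0.4785  0.2545 -0.1085] 33.9 326.0
  fit ['scene', 'top'] [ 0.4679  0.1791 -0.0861] 164.3 800.0
  fit ['scene'] [ 0.465   0.1756 -0.1644] 118.0 482.0
  fit ['top'] [ 0.4708  0.1786 -0.1932] 28.1 318.0
  fit ['scene', 'top'] [ 0.5414 -0.3843  0.3337] 28.3 783.0
  fit ['scene'] [ 0.5415 -0.3854  0.3394] 14.3 465.0
  fit ['top'] [ 0.5408 -0.383   0.3285] 9.0 318.0
dp [0.0609, -0.0692, 0.3243] rot [-0.0599, 0.0001, -0.0002] |dp| 0.337 deg 3.4
```

View pics/scene_8.png

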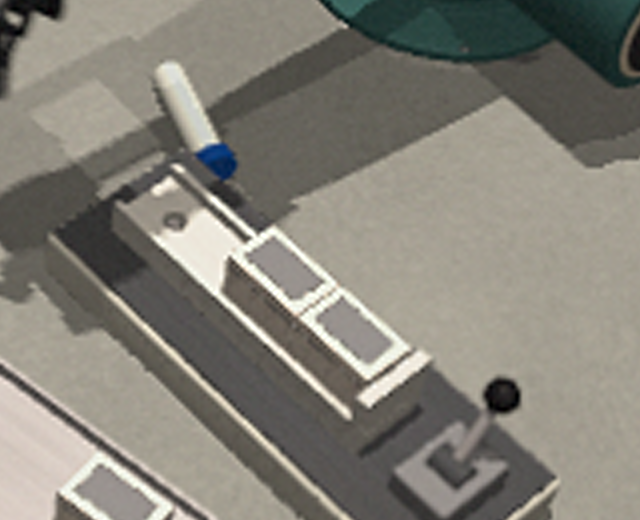

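Boxes B and C stand tight together against the stop. Now box D.

```bash
python3 -m pendant '[{"hand":0,"dp":[0,-0.013,0.06],"delta_rot":[-0.01,0,0]},{"hand":0,"dp":[0.01,-0.026,0.12],"delta_rot":[-0.02,0,0]},{"hand":0,"dp":[0.03,-0.039,0.18],"delta_rot":[-0.026,0,0]},{"hand":0,"dp":[0.045,-0.052,0.24],"delta_rot":[-0.026,0,0]},{"hand":0,"dp":[0.06,-0.064,0.3],"delta_rot":[-0.026,0,0]}]' 40; python3 -m pendant '[{"hand":0,"dp":[0,-0.005,0.024],"delta_rot":[0,0,0]},{"hand":0,"dp":[0,-0.005,0.024],"delta_rot":[0,0,0]},{"hand":0,"dp":[0,-0.005,0.024],"delta_rot":[0,0,0]}]' ;python3 - <<'E'
from h import *
st(); goal((.5414,-.3845,.018),.334)
E
```

```text
time: 32.17
ee_pos: [0.5388, -0.3591, 0.1212]
ee_rot: [0.577, 0.41, 0.576, -0.41]
ft_force: [1.6, 1.0, 0.5]
finger_gap: 0.0854
time: 32.55
ee_pos: [0.542, -0.3808, 0.1217]
ee_rot: [0.576, 0.41, 0.577, -0.409]
ft_force: [-0.5, -0.5, -0.2]
finger_gap: 0.0854
t 32.55 pos [ 0.542  -0.3808  0.1217] jaw 19.23 tx [ 0.  0. -1.] F [-0.55 -0.46 -0.23] T [ 0.01  0.01 -0.06] gap 0.0854 q6 -0.99
dp [0.1037, -0.0018, 0.0033] rot [0.0015, -0.0002, -0.0001] |dp| 0.104 deg 0.1
```

```bash
python3 -m pendant '[{"hand":0,"dp":[0.05,-0.002,0.003],"delta_rot":[0,0,0]},{"hand":0,"dp":[0.09,-0.002,0.003],"delta_rot":[0,0,0]},{"hand":0,"dp":[0.103,-0.002,0.003],"delta_rot":[0,0,0]},{"hand":0.3,"dp":[0.103,-0.002,0.003],"delta_rot":[0,0,0]},{"hand":0.6,"dp":[0.103,-0.002,0.003],"delta_rot":[0,0,0]}]' 40;python3 -m pendant '[{"hand":0.6,"dp":[0,0,0],"delta_rot":[0,0,0]},{"hand":0.6,"dp":[0,0,0],"delta_rot":[0,0,0]},{"hand":0.6,"dp":[-0.02,0,0],"delta_rot":[0,0,0]},{"hand":0.6,"dp":[-0.06,0,0],"delta_rot":[0,0,0]},{"hand":0.6,"dp":[-0.1,0,0],"delta_rot":[0,0,0]}]' 60; python3 -m pendant '[{"hand":0.6,"dp":[0,0,0],"delta_rot":[0,0,0]},{"hand":0.6,"dp":[0,0,0],"delta_rot":[0,0,0]}]'; python3 - <<'E'
from h import *
st(); goal((.6727,.1025,.1),.073);goal((.4625,.098,.125),-.0905)
E
```

```text
time: 33.17
ee_pos: [0.5419, -0.3855, 0.0208]
ee_rot: [0.577, 0.41, 0.575, -0.41]
ft_force: [-1.0, -0.4, -0.1]
finger_gap: 0.0515
time: 33.8
ee_pos: [0.541, -0.3852, 0.1215]
ee_rot: [0.577, 0.41, 0.576, -0.41]
ft_force: [0.5, 0.4, -1.6]
finger_gap: 0.0452
time: 34.05
ee_pos: [0.5408, -0.3851, 0.1188]
ee_rot: [0.576, 0.41, 0.576, -0.41]
ft_force: [-1.2, 0.3, -2.4]
finger_gap: 0.0453
t 34.05 pos [ 0.5408 -0.3851  0.1188] jaw 19.19 tx [ 0. -0. -1.] F [-1.16  0.31 -2.4 ] T [ 0.04  0.01 -0.01] gap 0.0453 q6 -0.99
dp [0.0188, 0.2849, -0.4171] rot [0.262, 0.0001, -0.0001] |dp| 0.505 deg 15.0
dp [-0.0062, 0.0849, -0.482] rot [0.4255, 0.0001, -0.0001] |dp| 0.489 deg 24.4
```

Box D is empty (about 2.2 N), so it goes to the tray's -y place.

```bash
python3 -m pendant '[{"hand":0.6,"dp":[-0.005,0.03,-0.04],"delta_rot":[0.03,0,0]},{"hand":0.6,"dp":[-0.005,0.06,-0.088],"delta_rot":[0.06,0,0]},{"hand":0.6,"dp":[-0.005,0.09,-0.135],"delta_rot":[0.09,0,0]},{"hand":0.6,"dp":[-0.005,0.122,-0.18],"delta_rot":[0.12,0,0]},{"hand":0.6,"dp":[-0.005,0.154,-0.225],"delta_rot":[0.15,0,0]}]' ;python3 - <<'E'
from h import *
st(); goal((.6727,.1025,.1),.073)
E
```

```text
time: 34.67
ee_pos: [0.6121, -0.1202, 0.1224]
ee_rot: [0.543, 0.452, 0.544, -0.452]
ft_force: [0.4, 0.1, -2.0]
finger_gap: 0.0452
t 34.67 pos [ 0.6121 -0.1202  0.1224] jaw 10.54 tx [-0.002  0.    -1.   ] F [ 0.41  0.07 -2.05] T [-0.   -0.01  0.02] gap 0.0452 q6 -0.42
dp [0.0224, 0.1004, -0.2078] rot [0.1109, -0.0007, 0.0017] |dp| 0.232 deg 6.4
```

```bash
python3 -m pendant '[{"hand":0.6,"dp":[0,0.022,-0.045],"delta_rot":[0.025,0,0]},{"hand":0.6,"dp":[0,0.046,-0.095],"delta_rot":[0.05,0,0]},{"hand":0.6,"dp":[0,0.07,-0.145],"delta_rot":[0.08,0,0]},{"hand":0.6,"dp":[0.01,0.095,-0.195],"delta_rot":[0.11,0,0]},{"hand":0.6,"dp":[0.03,0.1,-0.205],"delta_rot":[0.11,0,0]}]';  python3 -m pendant '[{"hand":0.6,"dp":[0.015,0,0],"delta_rot":[0,0,0]},{"hand":0.6,"dp":[0.03,0,0],"delta_rot":[0,0,0]}]';python3 - <<'E'
from h import *
st(); goal((.6727,.1025,.025),.073)
E
```

```text
time: 35.3
ee_pos: [0.6731, 0.1009, 0.0924]
ee_rot: [0.519, 0.48, 0.519, -0.48]
ft_force: [0.0, -1.5, -2.3]
finger_gap: 0.0454
time: 35.55
ee_pos: [0.6725, 0.0966, 0.0621]
ee_rot: [0.518, 0.481, 0.518, -0.482]
ft_force: [0.9, 0.9, -2.1]
finger_gap: 0.0453
t 35.55 pos [0.6725 0.0966 0.0621] jaw 4.25 tx [-0.001 -0.    -1.   ] F [ 0.91  0.91 -2.08] T [-0.09 -0.01 -0.02] gap 0.0453 q6 0.03
dp [0.0371, 0.0007, -0.0059] rot [0.0012, 0.0003, 0.0012] |dp| 0.038 deg 0.1
```

```bash
python3 -m pendant '[{"hand":0.6,"dp":[0.01,0,-0.006],"delta_rot":[0,0,0]},{"hand":0.6,"dp":[0.022,0,-0.006],"delta_rot":[0,0,0]},{"hand":0.6,"dp":[0.032,0,-0.006],"delta_rot":[0,0,0]},{"hand":0.6,"dp":[0.0375,0,-0.006],"delta_rot":[0,0,0]},{"hand":0.6,"dp":[0.0385,0,-0.006],"delta_rot":[0,0,0]}]';python3 - <<'E'
from h import *
st()
E
```

```text
time: 36.17
ee_pos: [0.6727, 0.1037, 0.0251]
ee_rot: [0.518, 0.481, 0.518, -0.481]
ft_force: [-1.0, -0.0, -0.6]
finger_gap: 0.0451
t 36.17 pos [0.6727 0.1037 0.0251] jaw 4.29 tx [ 0.  0. -1.] F [-1.   -0.03 -0.59] T [0.02 0.07 0.  ] gap 0.0451 q6 0.04
```

```bash
python3 -m pendant '[{"hand":0.6,"dp":[0.001,0,0],"delta_rot":[0,0,0]},{"hand":0.3,"dp":[0.001,0,0],"delta_rot":[0,0,0]},{"hand":0.25,"dp":[0.001,0,0],"delta_rot":[0,0,0]},{"hand":0.2,"dp":[0,0,0],"delta_rot":[0,0,0]},{"hand":0.2,"dp":[-0.03,0,0],"delta_rot":[0,0,0]}]'; python3 -m pendant '[{"hand":0,"dp":[-0.05,0,0],"delta_rot":[0,0,0]},{"hand":0,"dp":[-0.09,0,0.05],"delta_rot":[0,0,0]},{"hand":0,"dp":[-0.12,-0.01,0.1],"delta_rot":[0,0,0]},{"hand":0,"dp":[-0.14,-0.02,0.16],"delta_rot":[0,0,0]},{"hand":0,"dp":[-0.15,-0.03,0.22],"delta_rot":[0,0,0]}]'; python3 ck.py 9 .083 .013; python3 - <<'E'
from bx import *
fitbox((.6727,.1025),.004,.07);fitbox((.6654,.2025),.004,.07)
cv2.imwrite("pics/s9.png",imgs["scene"]);cv2.imwrite("pics/t9.png",imgs["top"])
for c in imgs:
  for t in("cradle","stop","start_tip"): print(c,t,[(round(d["conf"],2),np.round(d["xyz"],4).tolist()) for d in nets.spot_point(c,t)][:2])
E
```

```text
time: 36.8
ee_pos: [0.6714, 0.1036, 0.0532]
ee_rot: [0.517, 0.48, 0.519, -0.482]
ft_force: [-0.8, 1.1, 0.8]
finger_gap: 0.0686
time: 37.42
ee_pos: [0.6591, -0.1188, 0.2067]
ee_rot: [0.519, 0.481, 0.518, -0.48]
ft_force: [0.5, -0.6, -1.5]
finger_gap: 0.0851
t 37.52 pos [ 0.6588 -0.1223  0.2066] jaw 4.05 tx [ 0.002 -0.002 -1.   ] F [-0.43  0.57  0.76] T [-0.    0.    0.02] gap 0.0854 q6 -0.29
scene [(0.8, [0.665, 0.206, 0.005]), (0.75, [0.671, 0.103, 0.003]), (0.71, [0.474, 0.253, 0.067]), (0.66, [0.473, 0.18, 0.069])]
top [(0.8, [0.672, 0.106, 0.006]), (0.79, [0.67, 0.203, 0.004]), (0.64, [0.476, 0.247, 0.068])]
  fit ['scene', 'top'] [ 0.4749  0.2505 -0.1134] 148.4 880.0
  fit ['scene'] [ 0.4737  0.2484 -0.0734] 64.6 583.0
  fit ['top'] [ 0.4773  0.2557 -0.1506] 56.6 297.0
  fit ['scene', 'top'] [ 0.4694  0.1786 -0.1576] 145.3 811.0
  fit ['scene'] [ 0.4663  0.1758 -0.2153] 115.6 485.0
  fit ['top'] [ 0.4695  0.1794 -0.1748] 22.4 326.0
  fit ['scene', 'top'] [0.6724 0.1047 0.0759] 51.0 939.0
  fit ['scene'] [0.6728 0.1049 0.0603] 20.6 577.0
  fit ['top'] [0.6697 0.1032 0.0741] 28.7 362.0
  fit ['scene', 'top'] [0.6657 0.2043 0.07  ] 60.2 898.0
  fit ['scene'] [0.6656 0.204  0.1141] 23.6 609.0
  fit ['top'] [0.6659 0.2009 0.0736] 31.9 289.0
scene cradle [(0.58, [0.4667, 0.1688, 0.0489]), (0.28, [0.4801, 0.2841, 0.07])]
scene stop [(0.96, [0.4804, 0.2865, 0.0726])]
scene start_tip [(0.42, [0.4505, 0.3606, 0.1372])]
top cradle [(0.92, [0.471, 0.1667, 0.0481])]
top stop [(0.64, [0.4796, 0.287, 0.0702])]
top start_tip [(0.49, [0.4528, 0.3593, 0.1313]), (0.31, [0.4663, 0.1658, 0.053])]
```

View pics/s9.png

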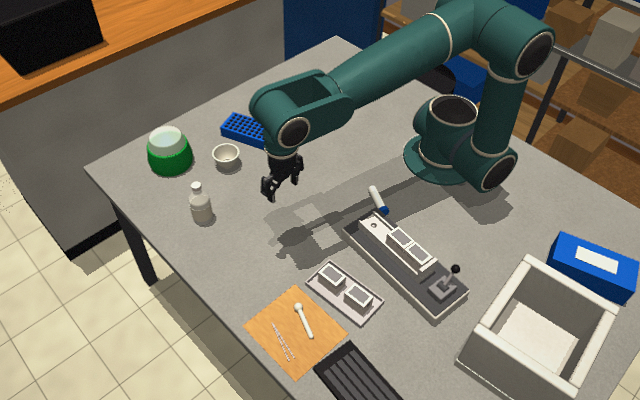

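View pics/top_9.png

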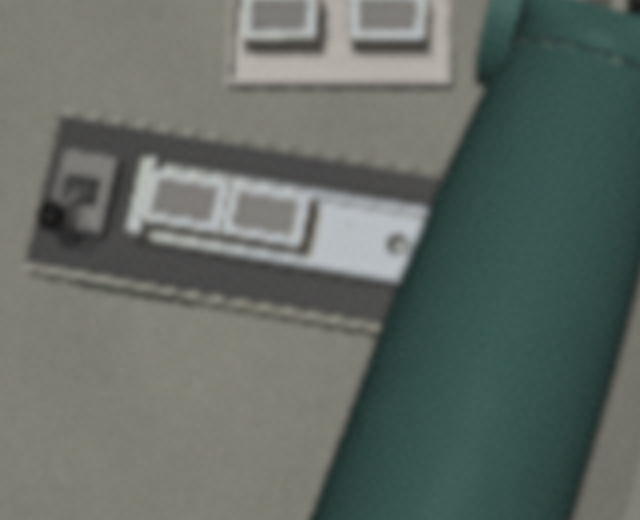

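All four boxes are sorted: two tight in the cradle and two upright in the tray. The lever is still off, at about (455,268). Now I'll bring the closed gripper round to the lever's -x side.

```bash
python3 -m pendant '[{"hand":0.5,"dp":[-0.01,-0.025,-0.05],"delta_rot":[0.02,0,0]},{"hand":1,"dp":[-0.02,-0.052,-0.105],"delta_rot":[0.04,0,0]},{"hand":1,"dp":[-0.02,-0.08,-0.16],"delta_rot":[0.06,0,0]},{"hand":1,"dp":[-0.02,-0.108,-0.215],"delta_rot":[0.08,0,0]},{"hand":1,"dp":[-0.02,-0.136,-0.27],"delta_rot":[0.1,0,0]}]' 40; python3 - <<'E'
from h import *
st(); goal((.395,.3645,.225),-.0905)
E
```

```text
time: 39.05
ee_pos: [0.5021, 0.1432, 0.2252]
ee_rot: [0.494, 0.507, 0.493, -0.506]
ft_force: [0.9, 0.3, 0.4]
finger_gap: -0.0001
t 39.05 pos [0.5021 0.1432 0.2252] jaw -1.49 tx [ 0.001  0.    -1.   ] F [0.91 0.28 0.41] T [ 0.03 -0.02  0.03] gap -0.0001 q6 0.25
dp [0.0002, -0.1128, -0.2184] rot [0.0644, -0.0002, -0.0006] |dp| 0.246 deg 3.7
```

```bash
python3 -m pendant '[{"hand":1,"dp":[0,-0.024,-0.046],"delta_rot":[0.015,0,0]},{"hand":1,"dp":[0,-0.05,-0.096],"delta_rot":[0.03,0,0]},{"hand":1,"dp":[0,-0.076,-0.146],"delta_rot":[0.045,0,0]},{"hand":1,"dp":[0,-0.1,-0.19],"delta_rot":[0.064,0,0]},{"hand":1,"dp":[0,-0.113,-0.218],"delta_rot":[0.064,0,0]}]'; python3 -m pendant '[{"hand":1,"dp":[0,0,0],"delta_rot":[0,0,0]},{"hand":1,"dp":[0,0,0],"delta_rot":[0,0,0]}]';python3 - <<'E'
from h import *
st(); goal((.395,.3645,.115),-.0905)
E
```

```text
time: 39.67
ee_pos: [0.3945, 0.3644, 0.2252]
ee_rot: [0.478, 0.522, 0.478, -0.521]
ft_force: [0.4, -1.0, 0.4]
finger_gap: 0.0001
time: 39.92
ee_pos: [0.396, 0.3623, 0.225]
ee_rot: [-0.477, -0.522, -0.477, 0.522]
ft_force: [0.2, 0.1, 0.6]
finger_gap: 0.0004
t 39.92 pos [0.396  0.3623 0.225 ] jaw -5.09 tx [ 0. -0. -1.] F [0.24 0.06 0.64] T [-0.02  0.02 -0.02] gap 0.0004 q6 0.78
dp [0.11, -0.0012, -0.0021] rot [0.0017, 0.0002, -0.0001] |dp| 0.11 deg 0.1
```

```bash
python3 -m pendant '[{"hand":1,"dp":[0.04,0,-0.001],"delta_rot":[0,0,0]},{"hand":1,"dp":[0.08,0,-0.002],"delta_rot":[0,0,0]},{"hand":1,"dp":[0.105,0,-0.002],"delta_rot":[0,0,0]},{"hand":1,"dp":[0.11,0,-0.002],"delta_rot":[0,0,0]}]'; python3 - <<'E'
from bx import *
st()
for c,(u,v) in (("scene",(380,200)),):
    im=cv2.resize(imgs[c],None,fx=5,fy=5,interpolation=cv2.INTER_CUBIC); cv2.imwrite(f"pics/{c}_10.png",im[v*5:v*5+520,u*5:u*5+640])
E
```

```text
time: 40.42
ee_pos: [0.396, 0.3634, 0.1136]
ee_rot: [-0.477, -0.521, -0.477, 0.523]
ft_force: [0.1, -0.1, -0.0]
finger_gap: 0.0001
t 40.52 pos [0.3965 0.3641 0.1154] jaw -5.15 tx [ 0.  0. -1.] F [ 0.55 -0.14 -0.26] T [ 0.03  0.07 -0.03] gap -0.0 q6 0.79
```

View pics/scene_10.png

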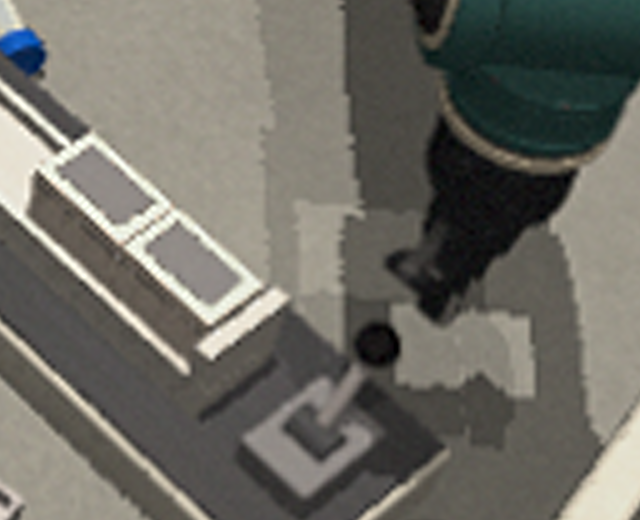

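The fingers are right behind the knob, clear of everything else. Pushing.

```bash
python3 -m pendant '[{"hand":1,"dp":[0,0.015,0],"delta_rot":[0,0,0]},{"hand":1,"dp":[0,0.03,0],"delta_rot":[0,0,0]},{"hand":1,"dp":[0,0.045,0],"delta_rot":[0,0,0]},{"hand":1,"dp":[0,0.058,0],"delta_rot":[0,0,0]},{"hand":1,"dp":[0,0.07,0],"delta_rot":[0,0,0]}]'; python3 - <<'E'
from h import *
st()
E
```

```text
time: 41.15
ee_pos: [0.4667, 0.3582, 0.1149]
ee_rot: [-0.477, -0.522, -0.477, 0.522]
ft_force: [-0.7, 0.5, 1.2]
finger_gap: 0.0002
t 41.15 pos [0.4667 0.3582 0.1149] jaw -5.11 tx [-0. -0. -1.] F [-0.72  0.5   1.22] T [0.01 0.16 0.02] gap 0.0002 q6 0.7
```

```bash
python3 -m pendant '[{"hand":1,"dp":[0,0.008,0],"delta_rot":[0,0,0]},{"hand":1,"dp":[0,0.016,0],"delta_rot":[0,0,0]},{"hand":1,"dp":[0,0.02,0],"delta_rot":[0,0,0]},{"hand":1,"dp":[0,0.02,0],"delta_rot":[0,0,0]}]'; python3 - <<'E'
from bx import *
st()
for c,(u,v) in (("scene",(380,200)),):
    im=cv2.resize(imgs[c],None,fx=5,fy=5,interpolation=cv2.INTER_CUBIC); cv2.imwrite(f"pics/{c}_11.png",im[v*5:v*5+520,u*5:u*5+640])
E
```

```text
time: 41.65
ee_pos: [0.4858, 0.3566, 0.115]
ee_rot: [0.477, 0.522, 0.477, -0.522]
ft_force: [-0.2, 0.5, 0.4]
finger_gap: 0.0004
t 41.75 pos [0.4856 0.3567 0.1151] jaw -5.09 tx [ 0.  0. -1.] F [-0.54  0.04  0.27] T [-0.04  0.06  0.01] gap -0.0001 q6 0.68
```

View pics/scene_11.png

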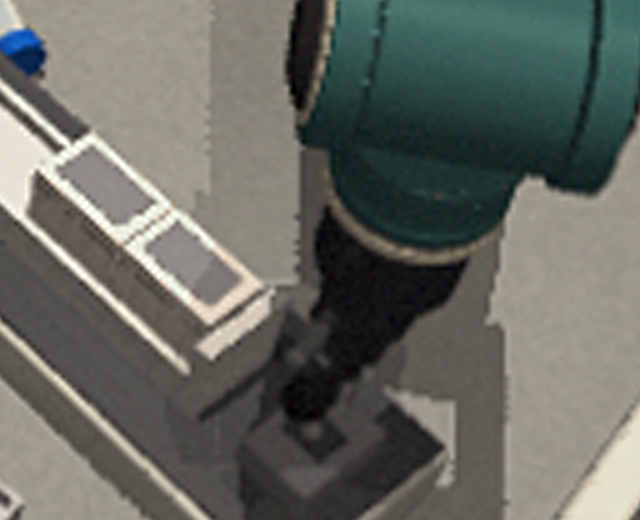

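```bash
python3 -m pendant '[{"hand":1,"dp":[0,0.006,0],"delta_rot":[0,0,0]},{"hand":1,"dp":[0,0.012,0],"delta_rot":[0,0,0]},{"hand":1,"dp":[0,0.016,0],"delta_rot":[0,0,0]},{"hand":1,"dp":[0,0.016,0],"delta_rot":[0,0,0]}]'; python3 - <<'E'
from h import *
st()
E
```

```text
time: 42.25
ee_pos: [0.4951, 0.356, 0.1145]
ee_rot: [-0.474, -0.517, -0.481, 0.526]
ft_force: [-68.0, -2.3, 23.4]
finger_gap: -0.0001
t 42.25 pos [0.4951 0.356  0.1145] jaw -4.99 tx [-0.016 -0.001 -1.   ] F [-67.95  -2.26  23.45] T [-0.32 10.36 -0.28] gap -0.0001 q6 0.66
```

```bash
python3 -m pendant '[{"hand":1,"dp":[0,0.004,0],"delta_rot":[0,0,0]},{"hand":1,"dp":[0,0.005,0],"delta_rot":[0,0,0]}]'; python3 - <<'E'
from bx import *
st()
for c in imgs: print([(round(d["conf"],2),np.round(d["xyz"],4).tolist()) for d in nets.spot_point(c,"start_tip")][:2])
E
```

```text
time: 42.5
ee_pos: [0.4962, 0.3561, 0.1144]
ee_rot: [-0.473, -0.514, -0.484, 0.528]
ft_force: [-111.7, -2.6, 39.5]
finger_gap: -0.0001
t 42.6 pos [0.4961 0.356  0.1144] jaw -4.91 tx [-0.025 -0.002 -1.   ] F [-108.22   -3.62   38.51] T [-0.66 16.29 -0.33] gap -0.0 q6 0.66
[]
[]
```

The lever is hard against its end. My batched second push took the wrist force to about 118 N, close to the 120 N limit. I'm backing off now.

```bash
python3 -m pendant '[{"hand":1,"dp":[0,-0.02,0],"delta_rot":[0,0,0]},{"hand":1,"dp":[0,-0.05,0],"delta_rot":[0,0,0]},{"hand":1,"dp":[-0.03,-0.09,0],"delta_rot":[0,0,0]},{"hand":1,"dp":[-0.09,-0.09,0],"delta_rot":[0,0,0]},{"hand":1,"dp":[-0.13,-0.09,0],"delta_rot":[0,0,0]}]'; python3 ck.py 12 .083 .013; python3 - <<'E'
from bx import *
for c in imgs: 
  for t in("start_tip","cradle","stop"): print(c,t,[(round(d["conf"],2),np.round(d["xyz"],4).tolist()) for d in nets.spot_point(c,t)][:2])
cv2.imwrite("pics/s12.png",imgs["scene"])
E
```

```text
time: 43.32
ee_pos: [0.4169, 0.363, 0.2481]
ee_rot: [0.478, 0.523, 0.477, -0.521]
ft_force: [-0.5, 0.3, 0.1]
finger_gap: 0.0001
t 43.42 pos [0.418  0.3635 0.2504] jaw -5.09 tx [ 0.006  0.004 -1.   ] F [-0.58  0.48  0.55] T [-0.02  0.02  0.02] gap -0.0001 q6 0.76
scene [(0.79, [0.475, 0.255, 0.069]), (0.68, [0.672, 0.105, 0.004]), (0.63, [0.472, 0.18, 0.068]), (0.59, [0.664, 0.205, 0.005])]
top [(0.83, [0.668, 0.203, 0.004]), (0.78, [0.669, 0.106, 0.005]), (0.76, [0.468, 0.18, 0.073]), (0.55, [0.476, 0.247, 0.068])]
  fit ['scene', 'top'] [ 0.4762  0.2507 -0.1129] 172.8 821.0
  fit ['scene'] [0.4718 0.2484 0.0699] 101.9 526.0
  fit ['top'] [ 0.478   0.2521 -0.145 ] 58.2 295.0
  fit ['scene', 'top'] [ 0.4697  0.1791 -0.1443] 150.1 806.0
  fit ['scene'] [ 0.4678  0.1744 -0.0496] 117.5 486.0
  fit ['top'] [ 0.4711  0.1792 -0.1528] 27.5 320.0
scene start_tip [(0.48, [0.5177, 0.3535, 0.1366])]
scene cradle [(0.76, [0.4696, 0.168, 0.0486])]
scene stop [(0.67, [0.4822, 0.2871, 0.0713])]
top start_tip [(0.42, [0.5186, 0.3516, 0.132])]
top cradle [(0.67, [0.4724, 0.1684, 0.0473])]
top stop [(0.79, [0.4802, 0.288, 0.068])]
```

View pics/scene_12.png

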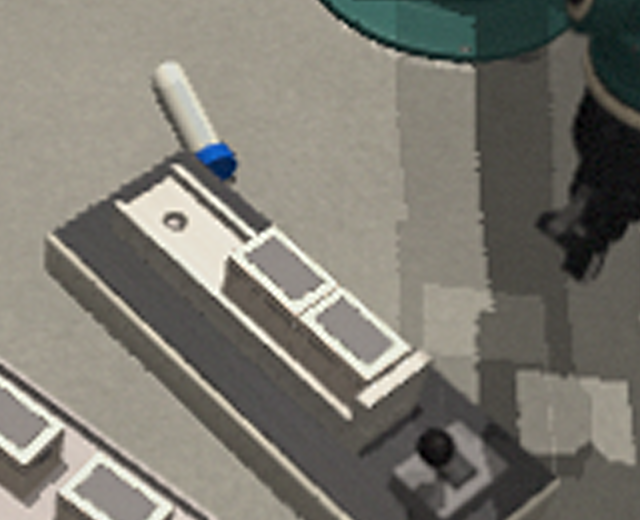

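View pics/s12.png

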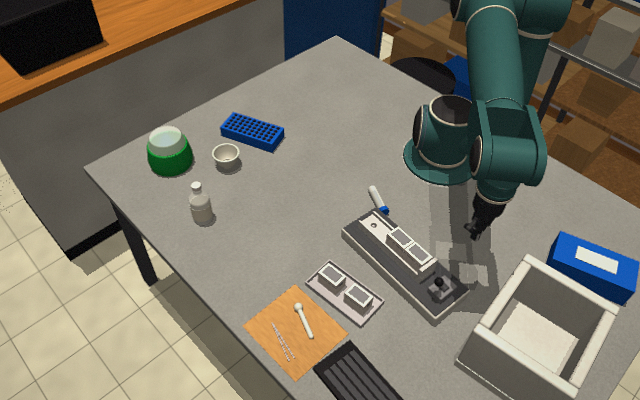

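The lever now leans to +x with its tip at x ≈ 0.518, matching full-over. The row is still tight, both tray boxes stand, and the mortar and rack look unmoved. I'll let the arm settle and hand in.

```bash
python3 -m pendant '[{"hand":1,"dp":[0,0,0],"delta_rot":[0,0,0]},{"hand":1,"dp":[0,0,0],"delta_rot":[0,0,0]}]'; python3 -c "
from h import *
st(); print(r.job_done())"
```

```text
time: 44.38
ee_pos: [0.4169, 0.3628, 0.245]
ee_rot: [0.477, 0.522, 0.477, -0.522]
ft_force: [0.2, -0.1, 0.2]
finger_gap: -0.0003
t 44.38 pos [0.4169 0.3628 0.245 ] jaw -5.1 tx [ 0.  0. -1.] F [ 0.19 -0.06  0.17] T [ 0.02  0.01 -0.01] gap -0.0003 q6 0.76
the job is handed in; nothing more can be done
None
```

I handed in the job at 44.4 s with every step done; no verdict was reported.

- **Cradle:** It was seated on both pegs while still empty. The pegs showed through the holes, and the grip height at release matched a fully home seat.
- **Boxes:** There were four. The two full ones weighed about 7 and 7.5 N and stand in the cradle, each pushed up with 22–26 N until the first met the end stop and the second met the first. The two empty ones weighed about 2 and 2.2 N and stand upright in the return tray.
- **Lever:** It was pushed over last. Its tip was found at x = 0.518 m, against about 0.520 m expected for fully on.

**Last checks:** The last pictures showed the row closed against the stop, both tray boxes upright, and the mortar and rack looking unmoved. The robot was clear of everything, with its force reading near zero.

**Off or in disagreement:**
- **Push force:** I pushed the lever one step too far after it had reached its end. The wrist force went to about 118 N, just under the 120 N limit in the readings I saw; a higher peak between readings can't be ruled out.
- **Box angles:** The silhouette fits for the two boxes in the cradle were poor. Their angles scattered by 0.1–0.2 rad between cameras, so for those I relied on the contact forces and the pictures.

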